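# Turn the taped reject cup to the front of the indexing table and put it in the red tray

## Task

One of the cups on the indexing table has red reject tape round its rim: turn the table either way (the posts are there to move it by) until that cup has clicked in at the front place under the lamp, and let it stand there. Then lift it out from under the lamp without knocking the lamp, and set it down gently and upright in the red tray. Leave the table clicked in position, the good cups in their nests, and the cups in the trays where they stand.

Things in the scene. Friction and masses are not known exactly. Their poses are not given: they have to be found in the camera images.
- marked_cup: the reject: a straight-sided white porcelain tea cup, 62 mm outside diameter (a little less at the foot), 72 mm tall, wall 3.5 mm, about 0.17 kg; origin at the centre of its underside, z up through the mouth; red tape 15 mm wide is wrapped round its rim. At the start it stands in one of the turntable's nests
- cup_a: a good cup without tape, standing in another nest: straight-sided white porcelain tea cup, 62 mm outside diameter (a little less at the foot), 72 mm tall, wall 3.5 mm, about 0.17 kg; origin at the centre of its underside, z up through the mouth
- cup_b: a good cup without tape, standing in another nest: straight-sided white porcelain tea cup, 62 mm outside diameter (a little less at the foot), 72 mm tall, wall 3.5 mm, about 0.17 kg; origin at the centre of its underside, z up through the mouth
- cup_c: a good cup without tape, standing in another nest: straight-sided white porcelain tea cup, 62 mm outside diameter (a little less at the foot), 72 mm tall, wall 3.5 mm, about 0.17 kg; origin at the centre of its underside, z up through the mouth
- cup_d: a good cup without tape, standing in another nest: straight-sided white porcelain tea cup, 62 mm outside diameter (a little less at the foot), 72 mm tall, wall 3.5 mm, about 0.17 kg; origin at the centre of its underside, z up through the mouth
- index_stand: indexing table: green cast stand 240 x 240 x 100 mm, fixed, carrying a turning aluminium disc of 360 mm diameter, its top 146 mm above the bench. Origin on the bench on the disc's upright axis; -x points to the front, where a yellow pointer 30 mm wide stands out under the disc's rim to 205 mm from the axis. Six nests at 60 degrees on a 125 mm radius, a black post midway between each two
- turntable (a joint): angle of the disc about its upright axis, rad, growing counter-clockwise from above, 0 at the start, endless both ways. A sprung roller in a star wheel clicks it home every 60 degrees (1.047 rad) with a nest at the front place; 2 to 3 N at a post pushes it out of a click; let go within 20 degrees of a click it snaps home
- front_place (a point): fixed point of the stand: where the centre of a cup's underside is when its nest is at the front (disc's top, 125 mm from the axis towards the stand's -x, above the yellow pointer). At the start the nest here is empty
- nest0 (a point): centre of a nest on the disc's top; turns with the disc. Three brass pins, 8 mm tall, leave the cup 2 mm of play all round: lift a cup at least 10 mm before drawing it away. Between nests 0 and 1, midway in angle and 165 mm from the axis, stands a black upright turning post, round, 16 mm thick, its top 50 mm above the disc
- nest1 (a point): centre of a nest on the disc's top; turns with the disc. Three brass pins, 8 mm tall, leave the cup 2 mm of play all round: lift a cup at least 10 mm before drawing it away. Between nests 1 and 2, midway in angle and 165 mm from the axis, stands a black upright turning post, round, 16 mm thick, its top 50 mm above the disc
- nest2 (a point): centre of a nest on the disc's top; turns with the disc. Three brass pins, 8 mm tall, leave the cup 2 mm of play all round: lift a cup at least 10 mm before drawing it away. Between nests 2 and 3, midway in angle and 165 mm from the axis, stands a black upright turning post, round, 16 mm thick, its top 50 mm above the disc
- nest3 (a point): centre of a nest on the disc's top; turns with the disc. Three brass pins, 8 mm tall, leave the cup 2 mm of play all round: lift a cup at least 10 mm before drawing it away. Between nests 3 and 4, midway in angle and 165 mm from the axis, stands a black upright turning post, round, 16 mm thick, its top 50 mm above the disc
- nest4 (a point): centre of a nest on the disc's top; turns with the disc. Three brass pins, 8 mm tall, leave the cup 2 mm of play all round: lift a cup at least 10 mm before drawing it away. Between nests 4 and 5, midway in angle and 165 mm from the axis, stands a black upright turning post, round, 16 mm thick, its top 50 mm above the disc
- nest5 (a point): centre of a nest on the disc's top; turns with the disc. Three brass pins, 8 mm tall, leave the cup 2 mm of play all round: lift a cup at least 10 mm before drawing it away. Between nests 5 and 0, midway in angle and 165 mm from the axis, stands a black upright turning post, round, 16 mm thick, its top 50 mm above the disc
- lamp: short white tube lamp over the front place, part of the stand; origin and axes those of index_stand. In that frame housing and tube take x -130 to -70, y -80 to 80, z 345 to 402 mm; a beam above runs back (z to 420) to a 26 mm column at x = 205, y = 0. A hand coming straight down on the front place strikes it: lean it back 25 to 45 degrees towards the stand's -x
- reject_tray: the red reject tray: plastic tray, fixed, 240 mm (its x) by 160 mm (its y), walls 22 mm high and 4 mm thick, floor 4 mm thick; origin at the centre of its underside. It stands left or right of the indexing table. Its half towards -x is free; an earlier reject stands in its half towards +x
- good_tray: the blue tray for good cups, on the other side: plastic tray, fixed, 240 mm (its x) by 160 mm (its y), walls 22 mm high and 4 mm thick, floor 4 mm thick; origin at the centre of its underside. Two good cups stand in it
- old_reject: an earlier reject with red tape, already in the red tray; leave it: straight-sided white porcelain tea cup, 62 mm outside diameter (a little less at the foot), 72 mm tall, wall 3.5 mm, about 0.17 kg; origin at the centre of its underside, z up through the mouth
- good_1: a good cup in the blue tray; leave it: straight-sided white porcelain tea cup, 62 mm outside diameter (a little less at the foot), 72 mm tall, wall 3.5 mm, about 0.17 kg; origin at the centre of its underside, z up through the mouth
- good_2: a good cup in the blue tray; leave it: straight-sided white porcelain tea cup, 62 mm outside diameter (a little less at the foot), 72 mm tall, wall 3.5 mm, about 0.17 kg; origin at the centre of its underside, z up through the mouth
Things that resemble listed ones, but are neither listed nor needed, are in the scene too. What is shaped like the marked_cup but orange or purple is not meant. What is shaped like the cup_b but purple is not meant.

How it is judged:
On the way:
1. the table has been turned so that the taped cup stands in its nest at the front place (within 12 mm), at rest (horizontal distance between marked_cup and front_place below 0.012 m and (value of joint turntable above 0.9 rad or value of joint turntable below -0.9 rad) and z of marked_cup in the frame of index_stand below 0.153 m and velocity of joint turntable between -0.05 and 0.05 rad/s), for 0.2 s.
At the end, for the whole second after the job is handed in: Taped cup at rest upright (0.1 rad) on the red tray's floor, within 90 mm along and 50 mm across of its middle; a nest within 8 mm of the front place, disc at rest; good cups upright in their nests; tray cups upright, moved under 20 mm (x of marked_cup in the frame of reject_tray between -0.09 and 0.09 m and y of marked_cup in the frame of reject_tray between -0.05 and 0.05 m and z of marked_cup in the frame of reject_tray below 0.008 m and angle between each of marked_cup, cup_a, cup_b, cup_c, cup_d, old_reject, good_1, good_2's own z axis and vertical below 0.1 rad and linear speed of marked_cup below 0.02 m/s and horizontal distance between any of nest0, nest1, nest2, nest3, nest4, nest5 and front_place below 0.008 m and velocity of joint turntable between -0.05 and 0.05 rad/s and horizontal distance between cup_a and index_stand between 0.113 and 0.137 m and z of cup_a in the frame of index_stand between 0.14 and 0.152 m and horizontal distance between cup_b and index_stand between 0.113 and 0.137 m and z of cup_b in the frame of index_stand between 0.14 and 0.152 m and horizontal distance between cup_c and index_stand between 0.113 and 0.137 m and z of cup_c in the frame of index_stand between 0.14 and 0.152 m and horizontal distance between cup_d and index_stand between 0.113 and 0.137 m and z of cup_d in the frame of index_stand between 0.14 and 0.152 m and distance of each of old_reject, good_1, good_2 from where it was at the start of the episode below 0.02 m); the robot touches nothing.
It fails at once if the lamp is knocked (more than 5 N) (contact force between lamp and anything else above 5 N).
It fails at once if the taped cup is dropped into the tray (let go with its foot more than 10 mm above the tray's floor) or tipped over (more than 60 degrees) (angle between marked_cup's own z axis and vertical above 1.05 rad or (contact force between marked_cup and anything else below 0.02 N and horizontal distance between marked_cup and reject_tray below 0.15 m and z of marked_cup in the frame of reject_tray above 0.014 m)).
It fails at once if a good cup on the disc is lifted out of its nest or tipped (z of any of cup_a, cup_b, cup_c, cup_d in the frame of index_stand above 0.162 m or z of any of cup_a, cup_b, cup_c, cup_d in the frame of index_stand below 0.135 m or angle between any of cup_a, cup_b, cup_c, cup_d's own z axis and vertical above 0.35 rad).
It fails at once if a cup standing in a tray is pushed by more than 25 mm or tipped (distance of any of old_reject, good_1, good_2 from where it was at the start of the episode above 0.025 m or angle between any of old_reject, good_1, good_2's own z axis and vertical above 0.35 rad).
It also fails if it takes over 64 s, if anything falls off the work surface, if the arm or the gripper's body presses on something with over 40 N, if the wrist force passes 120 N, or if a joint passes its speed limit or range.

## Robot

A 7-joint arm with a two-finger parallel gripper is mounted at the origin on the work surface. World frame = base frame: x ahead of the robot, y to its left, z up, the work surface at z = 0. Lengths are in m, angles in rad, forces in N, time in s.
With the tool pointing down it reaches from about 0.4 to 0.75 m from the base axis. Payload 19.5 kg.
Tool frame: the origin (TCP) lies at the very end of the fingers, on their centre line; the grasp point (between the pads) lies behind it (arm.tcp_to_grasp is the z of the grasp point in the tool frame, in m); z points along the fingers, y is the line along which they close (so a half turn about z gives the same grasp; the last joint's range is limited). The gripper opens to 85 mm and grips with 20 to 120 N. Pads are 22 mm wide; open, the fingers measure 114 mm over their backs; the gripper's body (76 mm by 85 mm) begins 54 mm behind the grasp point. The pads swing forward as they close: fully open they stand 13 mm farther back than shut.
Start: joints at [1.148, 0.707, -0.028, 1.485, 0.022, 0.951, -0.075], TCP at [0.214, -0.534, 0.231] pointing down, gripper open.
Joint ranges: [-2.71, 2.71], [-0.32, 2.16], [-1.57, 1.52], [0, 2.45], [-1.46, 4.6], [0, 2.02], [-2.83, 2.83]. Speed limits (rad/s): [1.89, 1.89, 2.57, 2.57, 3.01, 3.01, 3.01].

## Interface

Orientations are given as a 3x3 rotation matrix whose columns are the frame's x, y, z axes.
In Python, from station import arm gives the robot as it stands.
- The arm moves only by the tool play_rows, never from a script. Its argument "deltas" is a list of rows, each an object of numbers: "hand": the finger opening in m, from 0 to 0.0854; "tx", "ty", "tz": the shift along the tool's x, y, z in m; "wx", "wy", "wz": the turn, a rotation vector about the tool's x, y, z in degrees. In form: [{"hand": .., "tx": .., "ty": .., "tz": .., "wx": .., "wy": .., "wz": ..}, ...]. A call has 1 to 20 rows; each row is the pose to reach, as a shift and turn from the pose commanded when the call began, along the tool's axes at that moment; what a row does not reach only later rows make up. A row lasts 1/10 s, in which the tool goes at most 50 mm and 8.59 degrees, less where a joint would pass 70% of its speed; a pose out of reach is approached as far as the arm can. A call with a gripper value outside its range is refused whole. The fingers move at their own pace and stop on an object; the grip force is fixed at half the most. Time passes only in rows, so rows that repeat a pose let the fingers close. It gives the time, the measured TCP pose, the force, the opening and the grip force at its end, in the units of the state.
- arm.state(): the state, without advancing time (a new reading comes with each control period).
- arm.camera(name): name is "scene" or "side" or "wrist"; returns a dict with "image" (480x640x3 uint8, red, green, blue), "K" (3x3 intrinsics, pixels), "k1" (the pictures are not rectified: a ray, as slopes to the right and down, at radius r is drawn at 1 + k1 r^2 times it, then the intrinsics apply), "R" (3x3) and "t" (3): a world point X has camera coordinates R X + t; the wrist camera has in their place "T_tool_cam" (4x4, takes a point from camera to tool coordinates, whose origin is the TCP and whose axes are the flange's). Camera axes: x right, y down, z forward; pixel columns grow to the right and rows downward; lengths in m; the calibration is good to about 2 mm. A picture is of the moment at which its call begins: read the wrist's pose just before it. There is no depth.
- arm.hand_in(): hands the job in; it is judged then, once.
The state is a dict: "time": time; "joint_positions": joint angles; "joint_vel": joint speeds; "joint_efforts": joint torques, N m; "tool_pos": TCP position; "tcp_rot": TCP orientation; "force": force on the tool from outside, world axes, zero at the start; "wrist_torque": the same for the moment, N m; "finger_gap": finger opening in m; "gripper_force": force on a finger pad.
Only numpy, scipy, OpenCV 4.12 (cv2) and the standard library are available. Lean on these libraries where they do the work, as an engineer would, in place of code of your own. Each camera call takes 0.05 s, during which the arm holds its last target. There are 200 camera calls.

## Working session

There is one attempt and no reset: what is moved stays moved. The work goes in short steps, Python scripts to look and compute and a tool call to move; the robot and the scene stay as the last step left them, time stands still between calls to the robot, and variables do not carry over. Pictures are saved under pics/ and viewed, at most 10 in all, crops included, and the job is handed in when it is done.

Besides the shell and the picture viewer there is one more tool, called by a JSON object that holds its "name" and its "arguments", one argument or row to a line. play_rows: Moves the arm, as the interface text tells. Its arguments: {"type":"object","properties":{"deltas":{"type":"array","items":{"type":"object","properties":{"hand":{"type":"number"},"tx":{"type":"number"},"ty":{"type":"number"},"tz":{"type":"number"},"wx":{"type":"number"},"wy":{"type":"number"},"wz":{"type":"number"}}}}},"required":["deltas"]}

```bash
ls; mkdir -p pics; cat > h.py <<'E'
import numpy as np, cv2
from station import arm
def ray(c,u,v,R=None,t=None):
    K=c["K"];k=c["k1"];x=(u-K[0][2])/K[0][0];y=(v-K[1][2])/K[1][1]
    xd,yd=x,y
    for _ in range(20):
        s=1+k*(x*x+y*y);x,y=xd/s,yd/s
    d=np.array([x,y,1.])
    R=np.array(c["R"]);t=np.array(c["t"])
    return -R.T@t, R.T@d
def onz(c,u,v,z):
    o,d=ray(c,u,v);return o+d*(z-o[2])/d[2]
def proj(c,X):
    p=np.array(c["R"])@np.array(X,float)+np.array(c["t"]);x,y=p[:2]/p[2];s=1+c["k1"]*(x*x+y*y);K=c["K"]
    return np.array([K[0][0]*x*s+K[0][2],K[1][1]*y*s+K[1][2]])
def snap(n,f):
    c=arm.camera(n);cv2.imwrite("pics/"+f,cv2.cvtColor(c["image"],cv2.COLOR_RGB2BGR));return c
E
python3 - <<'E'
from h import *
import pickle
cs={n:snap(n,n+"0.png") for n in("scene","side")}
pickle.dump(cs,open("c0.pkl","wb"))
for n,c in cs.items(): print(n,-np.array(c["R"]).T@c["t"],np.array(c["R"])[2],c["K"][0][0],c["k1"])
print(arm.tcp_to_grasp,arm.state())
E
```

```text
pics
scene [ 0.75748414 -0.28110298  1.0923396 ] [-0.14458341  0.26439209 -0.95351584] 475.94273148446774 0.014044629827649424
side [1.09969066 0.24563912 1.03653741] [-0.45723795 -0.2237417  -0.86073986] 471.2326866676589 -0.08157163043499092
-0.0187 {'time': 0.1, 'joint_positions': array([ 1.14832436,  0.70703438, -0.02764075,  1.4849203 ,  0.02198237,
        0.95089994, -0.07550406]), 'joint_vel': array([-0.00217412, -0.00182922, -0.00055875, -0.00064851,  0.00033172,
        0.0004507 ,  0.0007249 ]), 'joint_efforts': array([ 6.25471312e-04, -8.84295273e+01,  1.23648260e+00, -2.36460596e+01,
        1.70781330e-02,  4.96527617e-03,  2.25363340e-05]), 'tool_pos': array([ 0.2136243 , -0.53360361,  0.23088518]), 'tcp_rot': array([[ 9.28377105e-01,  3.71639373e-01, -3.55640317e-04],
       [ 3.71639543e-01, -9.28376676e-01,  8.92628593e-04],
       [ 1.56775487e-06, -9.60865954e-04, -9.99999538e-01]]), 'force': array([ 0.18367547, -0.68058901,  0.09651922]), 'wrist_torque': array([0.02623953, 0.03038866, 0.0067913 ]), 'gripper_force': 0.0, 'finger_gap': 0.08572129413216165}
```

View pics/scene0.png

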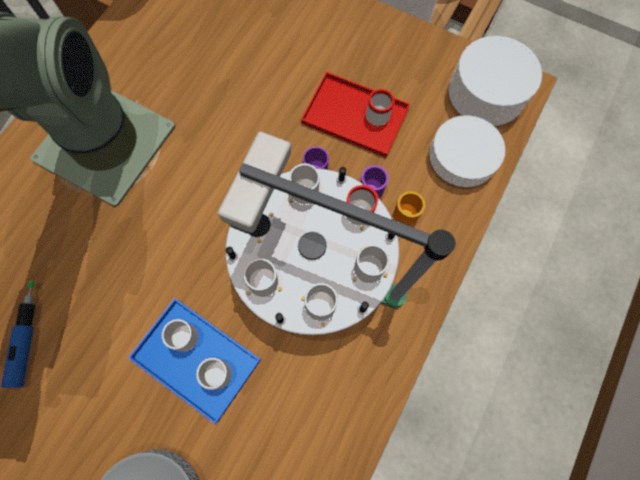

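View pics/side0.png

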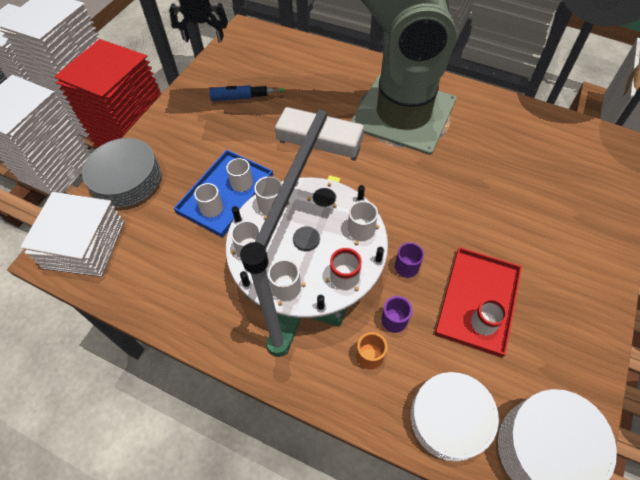

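Scene: the taped cup on the disc is at (362,200), side (346,265). Others that could be confused with it are the taped cup in the red tray at (380,100), which is old_reject, and the purple cups at (316,158) and (375,178) plus the orange one at (410,205), all standing on the bench. The lamp is at (255,180) and the front place is near (258,225), empty.

```bash
cat > m.py <<'E'
from h import *
import pickle
from scipy.optimize import least_squares
cs=pickle.load(open("c0.pkl","rb"))
def blobs(m,amin,amax):
    n,l,s,c=cv2.connectedComponentsWithStats(m.astype(np.uint8)); return [(c[i],s[i]) for i in range(1,n) if amin<s[i,4]<amax]
for n,c in cs.items():
    im=c["image"]; hsv=cv2.cvtColor(im,cv2.COLOR_RGB2HSV);H,S,V=[hsv[...,i].astype(int) for i in range(3)]
    print(n)
    for nm,m,z,a in(("yel",(H>22)&(H<35)&(S>140)&(V>120),.13,(10,300)),("blk",(V<45),.196,(30,600)),("red",((H<6)|(H>174))&(S>150)&(V>70),.218,(100,9000)),("blue",(H>100)&(H<125)&(S>120)&(V>80),.022,(1500,20000)),("pur",(H>128)&(H<150)&(S>100),.06,(150,3000)),("org",(H>8)&(H<22)&(S>215)&(V>120),.06,(200,2500))):
        for ce,s in blobs(m,*a):
            print(nm,ce.round(),s.tolist(),onz(c,*ce,z).round(3)[:2], end=" ")
            if nm in("red","blue") and s[4]>1500:
                mm=np.zeros(m.shape,np.uint8)
                l=cv2.connectedComponents(m.astype(np.uint8))[1]; k=l[m&(abs(np.indices(m.shape)[1]-ce[0])<s[2])&(abs(np.indices(m.shape)[0]-ce[1])<s[3])]
                k=np.bincount(k).argmax(); pts=cv2.findContours((l==k).astype(np.uint8),0,2)[0][0][:,0]
                W=np.array([onz(c,*p,.022)[:2] for p in pts],np.float32)*1000; print(cv2.minAreaRect(W),end="")
            print()
E
python3 m.py; python3 - <<'E'
import cv2
a=cv2.imread("pics/scene0.png")[130:340,200:440];b=cv2.imread("pics/side0.png")[160:330,210:430]
import numpy as np
a=cv2.resize(a,(400,350));b=cv2.resize(b,(400,350));cv2.imwrite("pics/crop.png",np.hstack([a,b]))
E
```

```text
scene
blk [4. 7.] [0, 0, 12, 14, 77] [-0.274  0.122] 
blk [38.  8.] [28, 0, 20, 18, 162] [-0.204  0.158] 
blk [461.  13.] [452, 4, 19, 19, 167] [0.658 0.622] 
blk [  9. 108.] [0, 105, 20, 6, 44] [-0.091 -0.083] 
blk [342. 176.] [339, 172, 6, 9, 39] [0.609 0.123] 
blk [265. 183.] [252, 178, 28, 11, 33] [0.48  0.032] 
blk [304. 198.] [288, 192, 33, 13, 43] [0.564 0.042] 
blk [262. 227.] [250, 215, 20, 22, 219] [ 0.521 -0.053] 
blk [358. 219.] [347, 215, 23, 9, 32] [0.681 0.054] 
blk [392. 234.] [387, 230, 13, 9, 43] [0.755 0.058] 
blk [429. 251.] [401, 235, 47, 25, 183] [0.834 0.063] 
blk [232. 255.] [227, 251, 8, 8, 34] [ 0.499 -0.131] 
blk [ 25. 314.] [16, 304, 19, 23, 335] [ 0.223 -0.416] 
blk [ 12. 353.] [9, 347, 7, 13, 64] [ 0.247 -0.483] 
red [353. 114.] [302, 72, 108, 85, 4775] [0.567 0.25 ] ((526.7255249023438, 380.90570068359375), (239.4284210205078, 181.52337646484375), 4.5096845626831055)
red [365. 194.] [347, 185, 31, 27, 160] [0.671 0.101] 
blue [194. 362.] [129, 299, 131, 124, 6348] [ 0.506 -0.348] ((501.82177734375, -341.741943359375), (159.01388549804688, 240.3093261718
[... 736 characters left out ...]
0.082] 
blk [320. 303.] [318, 296, 6, 13, 58] [0.766 0.077] 
red [108.  89.] [55, 39, 106, 109, 6862] [ 0.457 -0.682] ((271.7791748046875, -916.7225341796875), (511.0391845703125, 303.83837890625), 60.35878372192383)
red [479. 300.] [435, 247, 87, 110, 5811] [0.644 0.354] ((530.6359252929688, 382.0160827636719), (248.31915283203125, 162.81002807617188), 4.242973327636719)
red [345. 263.] [331, 248, 30, 30, 279] [0.675 0.09 ] 
blue [220. 195.] [174, 151, 98, 86, 2544] [ 0.522 -0.338] ((504.1177062988281, -335.66949462890625), (168.25567626953125, 244.69932556152344), 84.66532135009766)
pur [408. 259.] [395, 243, 28, 34, 728] [0.523 0.193] 
pur [396. 314.] [382, 297, 30, 35, 824] [0.665 0.215]
```

View pics/crop.png

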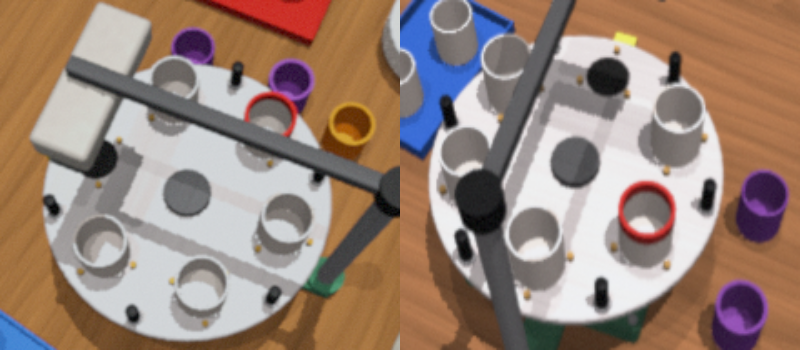

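The crop confirms the reject: white with red tape round its rim, on the disc, two nests from the front. The purple and orange cups stand off the disc. Next I fit the stand's pose from the posts.

```bash
python3 - <<'E'
from h import *
import pickle
from scipy.optimize import least_squares
cs=pickle.load(open("c0.pkl","rb"))
obs=[("side",p,.171) for p in((361,192.5),(236,214),(379,255),(245,279),(320,302.5))]+[("scene",p,.171) for p in((342,176),(391.5,234.5),(232,255),(364,308),(280,318))]
for sel in(("side",),("scene",),("side","scene")):
    O=[o for o in obs if o[0] in sel]; W=[(n,onz(cs[n],*p,z)) for n,p,z in O]
    def f(q):
        r=[]
        for n,w in W:
            d=w[:2]-q[:2];a=np.arctan2(d[1],d[0])-q[2]-np.pi/6;k=round(a/(np.pi/3))*np.pi/3+q[2]+np.pi/6
            r+=list(d-.165*np.array([np.cos(k),np.sin(k)]))
        return r
    s=least_squares(f,[.62,-.015,.1]);print(sel,s.x.round(4),np.degrees(s.x[2]),np.abs(s.fun).max())
q=s.x
c=cs["side"];n=onz(c,324,197,.147);print("nest",n, np.degrees(np.arctan2(n[1]-q[1],n[0]-q[0])),np.hypot(*(n[:2]-q[:2])))
y=onz(c,337,178,.12);print(np.degrees(np.arctan2(y[1]-q[1],y[0]-q[0])))
for n,p in(("scene",(362,199)),("side",(345.5,262))):
  w=onz(cs[n],*p,.218);print("cup",w,np.degrees(np.arctan2(w[1]-q[1],w[0]-q[0])),np.hypot(*(w[:2]-q[:2])))
for n,p in(("scene",(381,101)),("side",(491,313))): print("old",onz(cs[n],*p,.076))
for n,p in(("scene",(179,333)),("scene",(213,372))): print("good",onz(cs[n],*p,.076))
for n,p in(("scene",(316,155)),("scene",(375,175)),("side",(410,252)),("side",(397,307)),("scene",(411,203)),("side",(372,345))): print("pur",onz(cs[n],*p,.07)[:2].round(3))
print(arm.camera("wrist")["T_tool_cam"])
print([a for a in dir(arm) if a[0]!='_'])
E
```

```text
('side',) [ 0.621  -0.0255  0.1071] 6.138799037995936 0.002644663437390782
('scene',) [ 0.6235 -0.0288  0.1119] 6.41076721925901 0.0028235676278052513
('side', 'scene') [ 0.6223 -0.0272  0.1101] 6.310681552724602 0.0037840442094640714
nest [ 0.4981305  -0.03839411  0.147     ] -174.83606602413337 0.12468242922990937
-175.8871841078646
cup [0.67137438 0.08784884 0.218     ] 66.89706302561355 0.12504963527678636
cup [0.67388452 0.09011457 0.218     ] 66.2621472401441 0.12812646437926623
old [0.5797559  0.40270097 0.076     ]
old [0.58475214 0.40661642 0.076     ]
good [ 0.4582544  -0.31052584  0.076     ]
good [ 0.56358449 -0.3429931   0.076     ]
pur [0.509 0.198]
pur [0.656 0.219]
pur [0.509 0.19 ]
pur [0.654 0.212]
pur [0.76  0.196]
pur [0.759 0.194]
[[-8.09260478e-04 -9.49445542e-01 -3.13930738e-01  8.08589723e-02]
 [ 9.99999227e-01 -1.06470998e-03  6.42257251e-04  1.56399009e-03]
 [-9.44033474e-04 -3.13929975e-01  9.49445669e-01 -1.41598589e-01]
 [ 0.00000000e+00  0.00000000e+00  0.00000000e+00  1.00000000e+00]]
['PlanningError', 'camera', 'hand_in', 'state', 'tcp_to_grasp']
```

```bash
cat >> h.py <<'E'
from scipy.spatial.transform import Rotation as Ro
C=np.array([.6223,-.0272]);PHI=6.3
def rot(lean,heading,xh=None):
    # hand leans towards 'heading' (deg); tool x in lean plane, pointing outward/down
    h=np.radians(heading);s,c=np.sin(np.radians(lean)),np.cos(np.radians(lean));e=np.array([np.cos(h),np.sin(h),0])
    z=-s*e-c*np.array([0,0,1]);x=c*e-s*np.array([0,0,1]);return np.c_[x,np.cross(z,x),z]
def disc(r,a,z): return np.array([C[0]+r*np.cos(np.radians(a)),C[1]+r*np.sin(np.radians(a)),z])
def rows(wps):
    s=arm.state();R0=s["tcp_rot"];p0=s["tool_pos"]
    for p,R in wps:
        t=R0.T@(np.array(p)-p0);w=Ro.from_matrix(R0.T@R).as_rotvec(degrees=True)
        print("t",t.round(3),"w",w.round(1),"dist",np.linalg.norm(t).round(3))
E
python3 - <<'E'
from h import *
R0=arm.state()["tcp_rot"]; P=rot(30,120)
rows([((.3,-.35,.5),R0),((.36,-.1,.58),P),((.42,.2,.5),P),(disc(.17,78,.32),P),(disc(.163,80,.168),P)])
E
```

```text
t [ 0.148 -0.139 -0.269] w [0. 0. 0.] dist 0.337
t [ 0.297 -0.348 -0.349] w [-25.7 -22.3 -95.7] dist 0.576
t [ 0.464 -0.605 -0.269] w [-25.7 -22.3 -95.7] dist 0.808
t [ 0.662 -0.46  -0.089] w [-25.7 -22.3 -95.7] dist 0.811
t [ 0.654 -0.457  0.063] w [-25.7 -22.3 -95.7] dist 0.8
```

{"name": "play_rows", "arguments": {
  "deltas": [
    {"hand":0.0,"tx":0.148,"ty":-0.139,"tz":-0.269},
    {"hand":0.0,"tx":0.148,"ty":-0.139,"tz":-0.269},
    {"hand":0.0,"tx":0.148,"ty":-0.139,"tz":-0.269},
    {"hand":0.0,"tx":0.148,"ty":-0.139,"tz":-0.269},
    {"hand":0.0,"tx":0.148,"ty":-0.139,"tz":-0.269},
    {"hand":0.0,"tx":0.148,"ty":-0.139,"tz":-0.269},
    {"hand":0.0,"tx":0.297,"ty":-0.348,"tz":-0.349,"wx":-25.7,"wy":-22.3,"wz":-95.7},
    {"hand":0.0,"tx":0.297,"ty":-0.348,"tz":-0.349,"wx":-25.7,"wy":-22.3,"wz":-95.7},
    {"hand":0.0,"tx":0.297,"ty":-0.348,"tz":-0.349,"wx":-25.7,"wy":-22.3,"wz":-95.7},
    {"hand":0.0,"tx":0.297,"ty":-0.348,"tz":-0.349,"wx":-25.7,"wy":-22.3,"wz":-95.7},
    {"hand":0.0,"tx":0.297,"ty":-0.348,"tz":-0.349,"wx":-25.7,"wy":-22.3,"wz":-95.7},
    {"hand":0.0,"tx":0.297,"ty":-0.348,"tz":-0.349,"wx":-25.7,"wy":-22.3,"wz":-95.7},
    {"hand":0.0,"tx":0.297,"ty":-0.348,"tz":-0.349,"wx":-25.7,"wy":-22.3,"wz":-95.7},
    {"hand":0.0,"tx":0.464,"ty":-0.605,"tz":-0.269,"wx":-25.7,"wy":-22.3,"wz":-95.7},
    {"hand":0.0,"tx":0.464,"ty":-0.605,"tz":-0.269,"wx":-25.7,"wy":-22.3,"wz":-95.7},
    {"hand":0.0,"tx":0.464,"ty":-0.605,"tz":-0.269,"wx":-25.7,"wy":-22.3,"wz":-95.7},
    {"hand":0.0,"tx":0.464,"ty":-0.605,"tz":-0.269,"wx":-25.7,"wy":-22.3,"wz":-95.7},
    {"hand":0.0,"tx":0.464,"ty":-0.605,"tz":-0.269,"wx":-25.7,"wy":-22.3,"wz":-95.7},
    {"hand":0.0,"tx":0.464,"ty":-0.605,"tz":-0.269,"wx":-25.7,"wy":-22.3,"wz":-95.7},
    {"hand":0.0,"tx":0.464,"ty":-0.605,"tz":-0.269,"wx":-25.7,"wy":-22.3,"wz":-95.7}
  ]
}}

```text
validation failed for argument at $.de...
```

```bash
python3 - <<'E'
from h import *
s=arm.state();print(s["time"],s["tool_pos"],s["joint_positions"].round(2)); P=rot(30,120)
print(np.abs(s["tcp_rot"]-P).max())
rows([((.42,.2,.5),P),(disc(.17,78,.32),P),(disc(.163,80,.168),P)])
E
```

```text
0.15 [ 0.21364099 -0.53361775  0.23094152] [ 1.15  0.71 -0.03  1.48  0.02  0.95 -0.08]
1.4283636788966807
t [ 0.464 -0.605 -0.269] w [-25.7 -22.3 -95.7] dist 0.808
t [ 0.662 -0.46  -0.089] w [-25.7 -22.3 -95.7] dist 0.811
t [ 0.654 -0.457  0.063] w [-25.7 -22.3 -95.7] dist 0.8
```

{"name": "play_rows", "arguments": {
  "deltas": [
    {"hand":0.0,"tx":0.148,"ty":-0.139,"tz":-0.269,"wx":0.0,"wy":0.0,"wz":0.0}
  ]
}}

```text
time: 0.25
tool_pos: [0.2241, -0.5066, 0.2675]
tcp_rot: [[0.93, 0.368, -0.004], [0.368, -0.93, 0.006], [-0.002, -0.007, -1.0]]
force: [1.3, 0.1, 2.0]
finger_gap: 0.0737
gripper_force: 0.0
```

{"name": "play_rows", "arguments": {
  "deltas": [
    {"hand":0,"tx":0.126,"ty":-0.118,"tz":-0.229,"wx":0,"wy":0,"wz":0},
    {"hand":0,"tx":0.126,"ty":-0.118,"tz":-0.229,"wx":0,"wy":0,"wz":0},
    {"hand":0,"tx":0.126,"ty":-0.118,"tz":-0.229,"wx":0,"wy":0,"wz":0},
    {"hand":0,"tx":0.126,"ty":-0.118,"tz":-0.229,"wx":0,"wy":0,"wz":0},
    {"hand":0,"tx":0.126,"ty":-0.118,"tz":-0.229,"wx":0,"wy":0,"wz":0},
    {"hand":0,"tx":0.275,"ty":-0.327,"tz":-0.309,"wx":-25.7,"wy":-22.3,"wz":-95.7},
    {"hand":0,"tx":0.275,"ty":-0.327,"tz":-0.309,"wx":-25.7,"wy":-22.3,"wz":-95.7},
    {"hand":0,"tx":0.275,"ty":-0.327,"tz":-0.309,"wx":-25.7,"wy":-22.3,"wz":-95.7},
    {"hand":0,"tx":0.275,"ty":-0.327,"tz":-0.309,"wx":-25.7,"wy":-22.3,"wz":-95.7},
    {"hand":0,"tx":0.275,"ty":-0.327,"tz":-0.309,"wx":-25.7,"wy":-22.3,"wz":-95.7},
    {"hand":0,"tx":0.275,"ty":-0.327,"tz":-0.309,"wx":-25.7,"wy":-22.3,"wz":-95.7},
    {"hand":0,"tx":0.442,"ty":-0.584,"tz":-0.229,"wx":-25.7,"wy":-22.3,"wz":-95.7},
    {"hand":0,"tx":0.442,"ty":-0.584,"tz":-0.229,"wx":-25.7,"wy":-22.3,"wz":-95.7},
    {"hand":0,"tx":0.442,"ty":-0.584,"tz":-0.229,"wx":-25.7,"wy":-22.3,"wz":-95.7},
    {"hand":0,"tx":0.442,"ty":-0.584,"tz":-0.229,"wx":-25.7,"wy":-22.3,"wz":-95.7},
    {"hand":0,"tx":0.442,"ty":-0.584,"tz":-0.229,"wx":-25.7,"wy":-22.3,"wz":-95.7},
    {"hand":0,"tx":0.442,"ty":-0.584,"tz":-0.229,"wx":-25.7,"wy":-22.3,"wz":-95.7},
    {"hand":0,"tx":0.442,"ty":-0.584,"tz":-0.229,"wx":-25.7,"wy":-22.3,"wz":-95.7}
  ]
}}

```text
time: 2.05
tool_pos: [0.4193, 0.2039, 0.4982]
tcp_rot: [[-0.442, 0.861, 0.251], [0.744, 0.508, -0.434], [-0.501, -0.005, -0.865]]
force: [0.2, -1.4, 0.2]
finger_gap: 0.0003
gripper_force: 0.0
```

```bash
cat > w.py <<'E'
from h import *
s=arm.state();print(s["time"],s["tool_pos"],s["joint_positions"].round(2)); P=rot(30,120)
print(np.abs(s["tcp_rot"]-P).max())
rows([((.42,.2,.5),P),(disc(.17,78,.32),P),(disc(.163,80,.168),P)])
E
python3 w.py
```

```text
2.05 [0.41925772 0.2038586  0.49815635] [-0.46  0.43 -0.7   1.29  0.71  1.81 -0.55]
0.009019202977411545
t [-0.004 -0.001  0.   ] w [0.  0.1 0.6] dist 0.004
t [-0.064  0.173  0.242] w [0.  0.1 0.6] dist 0.305
t [0.011 0.165 0.374] w [0.  0.1 0.6] dist 0.409
```

{"name": "play_rows", "arguments": {
  "deltas": [
    {"hand":0,"tx":-0.064,"ty":0.173,"tz":0.242,"wx":0,"wy":0,"wz":0},
    {"hand":0,"tx":-0.064,"ty":0.173,"tz":0.242,"wx":0,"wy":0,"wz":0},
    {"hand":0,"tx":-0.064,"ty":0.173,"tz":0.242,"wx":0,"wy":0,"wz":0},
    {"hand":0,"tx":-0.064,"ty":0.173,"tz":0.242,"wx":0,"wy":0,"wz":0},
    {"hand":0,"tx":-0.064,"ty":0.173,"tz":0.242,"wx":0,"wy":0,"wz":0},
    {"hand":0,"tx":-0.064,"ty":0.173,"tz":0.242,"wx":0,"wy":0,"wz":0},
    {"hand":0,"tx":-0.064,"ty":0.173,"tz":0.242,"wx":0,"wy":0,"wz":0},
    {"hand":0,"tx":-0.014,"ty":0.168,"tz":0.33,"wx":0,"wy":0,"wz":0},
    {"hand":0,"tx":-0.014,"ty":0.168,"tz":0.33,"wx":0,"wy":0,"wz":0},
    {"hand":0,"tx":-0.014,"ty":0.168,"tz":0.33,"wx":0,"wy":0,"wz":0}
  ]
}}

```text
time: 3.05
tool_pos: [0.6521, 0.1292, 0.2168]
tcp_rot: [[-0.437, 0.866, 0.244], [0.747, 0.501, -0.437], [-0.501, -0.009, -0.866]]
force: [-0.1, 0.0, 0.7]
finger_gap: -0.0002
gripper_force: 0.0
```

```bash
cat > w.py <<'E'
from h import *
s=arm.state();print(s["time"],s["tool_pos"],s["joint_positions"].round(2)); P=s["tcp_rot"]
rows([(disc(.163,a,.168),P) for a in(80,86,90,95,100,105,110,115,120,125,130,135,138)])
E
python3 w.py; python3 -c "
from h import *
snap('side','a.png')"
```

```text
3.05 [0.65210964 0.12916752 0.2168281 ] [-0.23  0.91 -0.58  1.31  1.02  1.31 -0.54]
t [0.028 0.001 0.04 ] w [0. 0. 0.] dist 0.049
t [ 0.037 -0.012  0.035] w [0. 0. 0.] dist 0.053
t [ 0.042 -0.022  0.032] w [0. 0. 0.] dist 0.058
t [ 0.048 -0.035  0.029] w [0. 0. 0.] dist 0.066
t [ 0.053 -0.048  0.026] w [0. 0. 0.] dist 0.076
t [ 0.057 -0.061  0.024] w [0. 0. 0.] dist 0.087
t [ 0.059 -0.075  0.023] w [0. 0. 0.] dist 0.099
t [ 0.061 -0.089  0.022] w [0. 0. 0.] dist 0.11
t [ 0.062 -0.104  0.022] w [0. 0. 0.] dist 0.122
t [ 0.061 -0.118  0.022] w [0. 0. 0.] dist 0.135
t [ 0.06  -0.132  0.023] w [0. 0. 0.] dist 0.147
t [ 0.057 -0.146  0.025] w [0. 0. 0.] dist 0.158
t [ 0.055 -0.154  0.026] w [0. 0. 0.] dist 0.166
```

View pics/a.png

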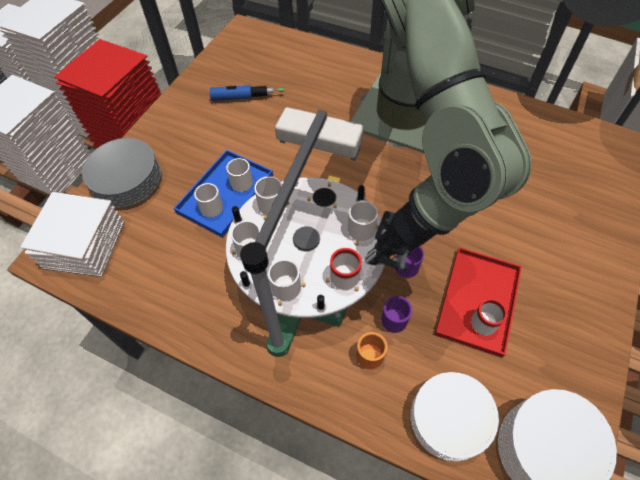

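The picture shows the closed fingertips at (372,262), just behind the post at (379,255). The hand leans clear of the lamp. I'll push the post counter-clockwise.

{"name": "play_rows", "arguments": {
  "deltas": [
    {"hand":0,"tx":0.028,"ty":0.001,"tz":0.04,"wx":0,"wy":0,"wz":0},
    {"hand":0,"tx":0.028,"ty":0.001,"tz":0.04,"wx":0,"wy":0,"wz":0},
    {"hand":0,"tx":0.037,"ty":-0.012,"tz":0.035,"wx":0,"wy":0,"wz":0},
    {"hand":0,"tx":0.042,"ty":-0.022,"tz":0.032,"wx":0,"wy":0,"wz":0},
    {"hand":0,"tx":0.045,"ty":-0.029,"tz":0.03,"wx":0,"wy":0,"wz":0},
    {"hand":0,"tx":0.048,"ty":-0.035,"tz":0.029,"wx":0,"wy":0,"wz":0},
    {"hand":0,"tx":0.051,"ty":-0.042,"tz":0.027,"wx":0,"wy":0,"wz":0},
    {"hand":0,"tx":0.053,"ty":-0.048,"tz":0.026,"wx":0,"wy":0,"wz":0},
    {"hand":0,"tx":0.055,"ty":-0.055,"tz":0.025,"wx":0,"wy":0,"wz":0},
    {"hand":0,"tx":0.057,"ty":-0.061,"tz":0.024,"wx":0,"wy":0,"wz":0},
    {"hand":0,"tx":0.058,"ty":-0.068,"tz":0.023,"wx":0,"wy":0,"wz":0},
    {"hand":0,"tx":0.059,"ty":-0.075,"tz":0.023,"wx":0,"wy":0,"wz":0},
    {"hand":0,"tx":0.06,"ty":-0.082,"tz":0.022,"wx":0,"wy":0,"wz":0},
    {"hand":0,"tx":0.061,"ty":-0.089,"tz":0.022,"wx":0,"wy":0,"wz":0},
    {"hand":0,"tx":0.062,"ty":-0.096,"tz":0.022,"wx":0,"wy":0,"wz":0},
    {"hand":0,"tx":0.062,"ty":-0.104,"tz":0.022,"wx":0,"wy":0,"wz":0},
    {"hand":0,"tx":0.061,"ty":-0.111,"tz":0.022,"wx":0,"wy":0,"wz":0},
    {"hand":0,"tx":0.061,"ty":-0.118,"tz":0.022,"wx":0,"wy":0,"wz":0},
    {"hand":0,"tx":0.06,"ty":-0.125,"tz":0.022,"wx":0,"wy":0,"wz":0},
    {"hand":0,"tx":0.06,"ty":-0.132,"tz":0.023,"wx":0,"wy":0,"wz":0}
  ]
}}

```text
time: 5.1
tool_pos: [0.5213, 0.0998, 0.1751]
tcp_rot: [[-0.431, 0.866, 0.256], [0.749, 0.501, -0.433], [-0.503, 0.005, -0.864]]
force: [5.8, 1.8, 1.7]
finger_gap: 0.0002
gripper_force: 2.6
```

```bash
cat > w.py <<'E'
from h import *
s=arm.state();print(s["time"],s["tool_pos"],s["joint_positions"].round(2),s["force"].round(1)); P=s["tcp_rot"]
rows([(disc(.163,a,.168),P) for a in(133,136,139)]+[(disc(.2,125,.3),P),(disc(.18,78,.28),P),(disc(.163,80,.168),P)])
c=snap('side','b.png');im=c["image"];hsv=cv2.cvtColor(im,cv2.COLOR_RGB2HSV);H,S,V=[hsv[...,i].astype(int) for i in range(3)]
m=((H<6)|(H>174))&(S>150)&(V>70)
n,l,st,ce=cv2.connectedComponentsWithStats(m.astype(np.uint8))
for i in range(1,n):
    if 80<st[i,4]<800: 
        w=onz(c,*(st[i,:2]+st[i,2:4]/2),.211);d=w[:2]-C;print("red",st[i],w,np.degrees(np.arctan2(d[1],d[0])),np.hypot(*d))
E
python3 w.py
```

```text
5.1 [0.52132367 0.09976912 0.17506765] [-0.24  0.8  -0.56  1.86  1.12  1.07 -0.99] [5.8 1.8 1.7]
t [ 0.002 -0.013  0.007] w [0. 0. 0.] dist 0.015
t [ 0.    -0.021  0.008] w [0. 0. 0.] dist 0.022
t [-0.002 -0.029  0.009] w [0. 0. 0.] dist 0.031
t [-0.029  0.007 -0.127] w [0. 0. 0.] dist 0.131
t [-0.076  0.145 -0.077] w [0. 0. 0.] dist 0.18
t [-0.027  0.129  0.025] w [0. 0. 0.] dist 0.134
red [350 218  30  28 293] [0.58816224 0.09734058 0.211     ] 105.32880830962183 0.12913459035219743
```

{"name": "play_rows", "arguments": {
  "deltas": [
    {"hand":0,"tx":0.001,"ty":-0.009,"tz":0.003,"wx":0,"wy":0,"wz":0},
    {"hand":0,"tx":0,"ty":-0.017,"tz":0.003,"wx":0,"wy":0,"wz":0},
    {"hand":0,"tx":-0.002,"ty":-0.025,"tz":0.004,"wx":0,"wy":0,"wz":0},
    {"hand":0,"tx":-0.002,"ty":-0.025,"tz":0.004,"wx":0,"wy":0,"wz":0},
    {"hand":0,"tx":-0.002,"ty":-0.025,"tz":0.004,"wx":0,"wy":0,"wz":0}
  ]
}}

```text
time: 5.65
tool_pos: [0.4999, 0.0832, 0.1698]
tcp_rot: [[-0.432, 0.866, 0.251], [0.749, 0.5, -0.435], [-0.502, -0.0, -0.865]]
force: [-0.4, 0.1, -0.9]
finger_gap: -0.0002
gripper_force: 0.0
```

```bash
python3 w.py
```

```text
5.65 [0.49985035 0.08320205 0.1698265 ] [-0.23  0.78 -0.56  1.95  1.16  1.03 -1.05] [-0.4  0.1 -0.9]
t [0.003 0.014 0.001] w [0. 0. 0.] dist 0.014
t [0.001 0.006 0.002] w [0. 0. 0.] dist 0.006
t [-0.001 -0.002  0.003] w [0. 0. 0.] dist 0.004
t [-0.029  0.033 -0.134] w [0. 0. 0.] dist 0.141
t [-0.075  0.171 -0.084] w [0. 0. 0.] dist 0.205
t [-0.027  0.156  0.018] w [0. 0. 0.] dist 0.159
red [351 208  29  29 296] [0.56577687 0.08934557 0.211     ] 115.87279935809875 0.12952889116522598
```

{"name": "play_rows", "arguments": {
  "deltas": [
    {"hand":0,"tx":-0.029,"ty":0.033,"tz":-0.134,"wx":0,"wy":0,"wz":0},
    {"hand":0,"tx":-0.029,"ty":0.033,"tz":-0.134,"wx":0,"wy":0,"wz":0},
    {"hand":0,"tx":-0.029,"ty":0.033,"tz":-0.134,"wx":0,"wy":0,"wz":0},
    {"hand":0,"tx":-0.075,"ty":0.171,"tz":-0.084,"wx":0,"wy":0,"wz":0},
    {"hand":0,"tx":-0.075,"ty":0.171,"tz":-0.084,"wx":0,"wy":0,"wz":0},
    {"hand":0,"tx":-0.075,"ty":0.171,"tz":-0.084,"wx":0,"wy":0,"wz":0},
    {"hand":0,"tx":-0.075,"ty":0.171,"tz":-0.084,"wx":0,"wy":0,"wz":0},
    {"hand":0,"tx":-0.075,"ty":0.171,"tz":-0.084,"wx":0,"wy":0,"wz":0}
  ]
}}

```text
time: 6.5
tool_pos: [0.6591, 0.1493, 0.2782]
tcp_rot: [[-0.434, 0.866, 0.248], [0.749, 0.5, -0.434], [-0.5, -0.002, -0.866]]
force: [-0.3, 0.0, 0.4]
finger_gap: -0.0002
gripper_force: 0.0
```

```bash
sed -i "s/(133,136,139)\]+.*/(80,86,90,95,100,105,110,115,120,125,130,135,138,141,144)])/" w.py; python3 w.py
```

```text
6.5 [0.65913991 0.14927502 0.27820334] [-0.27  0.87 -0.58  1.16  0.96  1.43 -0.43] [-0.3  0.   0.4]
t [ 0.047 -0.015  0.1  ] w [0. 0. 0.] dist 0.112
t [ 0.056 -0.029  0.095] w [0. 0. 0.] dist 0.114
t [ 0.061 -0.038  0.092] w [0. 0. 0.] dist 0.117
t [ 0.067 -0.051  0.089] w [0. 0. 0.] dist 0.122
t [ 0.071 -0.064  0.086] w [0. 0. 0.] dist 0.129
t [ 0.075 -0.078  0.084] w [0. 0. 0.] dist 0.137
t [ 0.078 -0.092  0.083] w [0. 0. 0.] dist 0.146
t [ 0.079 -0.106  0.082] w [0. 0. 0.] dist 0.155
t [ 0.08  -0.12   0.081] w [0. 0. 0.] dist 0.166
t [ 0.079 -0.134  0.082] w [0. 0. 0.] dist 0.176
t [ 0.078 -0.148  0.083] w [0. 0. 0.] dist 0.187
t [ 0.075 -0.162  0.084] w [0. 0. 0.] dist 0.198
t [ 0.073 -0.17   0.085] w [0. 0. 0.] dist 0.204
t [ 0.071 -0.178  0.087] w [0. 0. 0.] dist 0.211
t [ 0.068 -0.186  0.089] w [0. 0. 0.] dist 0.217
red [350 209  29  28 286] [0.56781854 0.08790988 0.211     ] 115.32817582381792 0.12735193412132761
```

View pics/b.png

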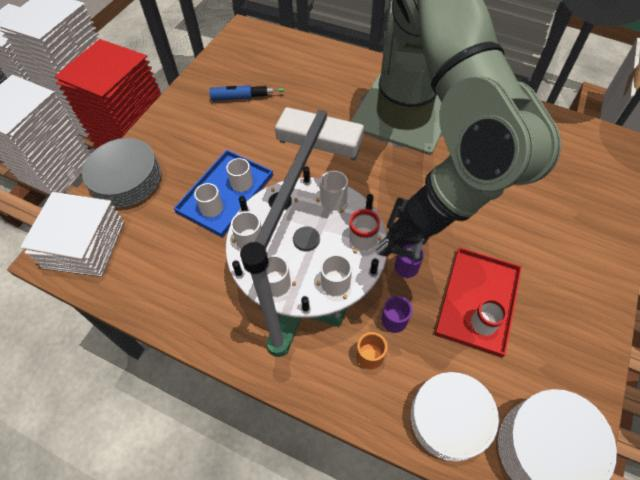

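```bash
python3 - <<'E'
from h import *
c=arm.camera("side")
for p in((374,267),(369,201),(305,303),(238,268),(243,203)):
    w=onz(c,*p,.171);d=w[:2]-C;print(np.degrees(np.arctan2(d[1],d[0])),np.hypot(*d))
V=cv2.cvtColor(c["image"],cv2.COLOR_RGB2HSV)[...,2]
n,l,st,ce=cv2.connectedComponentsWithStats((V<45).astype(np.uint8))
for i in range(1,n):
    if 30<st[i,4]<120 and 220<ce[i][0]<400 and 150<ce[i][1]<330:
        w=onz(c,*ce[i],.171);d=w[:2]-C;print(ce[i],st[i,4],np.degrees(np.arctan2(d[1],d[0])),np.hypot(*d))
P=arm.state()["tcp_rot"]
rows([(disc(.175,a,z),P) for a,z in((70,.26),(71,.169),(76,.168))])
E
```

```text
85.41647442744394 0.16768788188750386
146.09202085680897 0.16869491424475405
26.156898903345326 0.16341787588698567
-34.01710640806092 0.1613291284256
-95.78759839860481 0.16516909935194618
[305.75675676 173.83783784] 74 -154.88531586111893 0.16778547325159396
[272.16666667 198.625     ] 48 -116.66725993920004 0.12242723588020533
[369.09459459 201.35135135] 74 145.77611432530443 0.16832596025622984
[242.78688525 203.3442623 ] 61 -95.42925815778648 0.16502913437303446
[287.29166667 202.35416667] 48 -129.3116911670308 0.09445038803585666
[373.7875 266.35  ] 80 85.8172992803709 0.16662233467611914
[236.94366197 268.67605634] 71 -33.915768029563566 0.16393481621769368
[304.79661017 304.59322034] 59 26.012056540975504 0.1668724851762523
t [-0.01   0.014  0.028] w [0. 0. 0.] dist 0.033
t [0.038 0.013 0.106] w [0. 0. 0.] dist 0.113
t [0.048 0.002 0.101] w [0. 0. 0.] dist 0.112
```

The disc sits at about 49.5°, roughly 10° short of the click, and isn't moving. I'll lower behind the next post (at 85.5°) and push on, watching the force.

{"name": "play_rows", "arguments": {
  "deltas": [
    {"hand":0,"tx":-0.01,"ty":0.014,"tz":0.028,"wx":0,"wy":0,"wz":0},
    {"hand":0,"tx":0.038,"ty":0.013,"tz":0.106,"wx":0,"wy":0,"wz":0},
    {"hand":0,"tx":0.038,"ty":0.013,"tz":0.106,"wx":0,"wy":0,"wz":0},
    {"hand":0,"tx":0.038,"ty":0.013,"tz":0.106,"wx":0,"wy":0,"wz":0},
    {"hand":0,"tx":0.048,"ty":0.002,"tz":0.101,"wx":0,"wy":0,"wz":0}
  ]
}}

```text
time: 7.1
tool_pos: [0.6657, 0.1418, 0.1695]
tcp_rot: [[-0.432, 0.866, 0.251], [0.749, 0.499, -0.435], [-0.502, 0.0, -0.865]]
force: [0.9, 1.1, 1.0]
finger_gap: 0.0
gripper_force: 0.0
```

```bash
cat > w.py <<'E'
from h import *
s=arm.state();print(s["time"],s["tool_pos"],s["force"].round(1)); P=s["tcp_rot"]
d=s["tool_pos"][:2]-C;print("finger",np.degrees(np.arctan2(d[1],d[0])),np.hypot(*d))
c=snap('side','b.png')
V=cv2.cvtColor(c["image"],cv2.COLOR_RGB2HSV)[...,2]
n,l,st,ce=cv2.connectedComponentsWithStats((V<45).astype(np.uint8))
for i in range(1,n):
    if 50<st[i,4]<90:
        w=onz(c,*ce[i],.171);d=w[:2]-C
        if abs(np.hypot(*d)-.165)<.006: print("post",ce[i].round(),np.degrees(np.arctan2(d[1],d[0])).round(1),end="; ")
print()
rows([(disc(.167,a,.169),P) for a in(76,80,84,88,92,96,100,105,110,115,120,125,130,135,138,141,144,147,150)])
E
python3 w.py
```

```text
7.1 [0.66568754 0.14175025 0.16951674] [0.9 1.1 1. ]
finger 75.59729847275102 0.17443241480355126
post [306. 174.] -154.8; post [369. 202.] 145.6; post [243. 203.] -95.4; post [237. 269.] -33.9; post [305. 305.] 26.0; 
t [-0.006 -0.005  0.005] w [ 0.1 -0.1  0.1] dist 0.009
t [ 0.001 -0.014  0.001] w [ 0.1 -0.1  0.1] dist 0.014
t [ 0.007 -0.023 -0.003] w [ 0.1 -0.1  0.1] dist 0.024
t [ 0.013 -0.033 -0.006] w [ 0.1 -0.1  0.1] dist 0.036
t [ 0.018 -0.043 -0.009] w [ 0.1 -0.1  0.1] dist 0.047
t [ 0.022 -0.053 -0.011] w [ 0.1 -0.1  0.1] dist 0.059
t [ 0.026 -0.064 -0.014] w [ 0.1 -0.1  0.1] dist 0.07
t [ 0.03  -0.078 -0.016] w [ 0.1 -0.1  0.1] dist 0.085
t [ 0.033 -0.092 -0.017] w [ 0.1 -0.1  0.1] dist 0.099
t [ 0.034 -0.107 -0.018] w [ 0.1 -0.1  0.1] dist 0.113
t [ 0.035 -0.121 -0.019] w [ 0.1 -0.1  0.1] dist 0.127
t [ 0.034 -0.136 -0.018] w [ 0.1 -0.1  0.1] dist 0.141
t [ 0.033 -0.15  -0.018] w [ 0.1 -0.1  0.1] dist 0.155
t [ 0.03  -0.164 -0.016] w [ 0.1 -0.1  0.1] dist 0.168
t [ 0.028 -0.173 -0.015] w [ 0.1 -0.1  0.1] dist 0.176
t [ 0.025 -0.181 -0.013] w [ 0.1 -0.1  0.1] dist 0.183
t [ 0.023 -0.189 -0.012] w [ 0.1 -0.1  0.1] dist 0.191
t [ 0.019 -0.197 -0.01 ] w [ 0.1 -0.1  0.1] dist 0.198
t [ 0.016 -0.205 -0.008] w [ 0.1 -0.1  0.1] dist 0.205
```

{"name": "play_rows", "arguments": {
  "deltas": [
    {"hand":0,"tx":0.001,"ty":-0.014,"tz":0.001,"wx":0,"wy":0,"wz":0},
    {"hand":0,"tx":0.007,"ty":-0.023,"tz":-0.003,"wx":0,"wy":0,"wz":0},
    {"hand":0,"tx":0.01,"ty":-0.028,"tz":-0.004,"wx":0,"wy":0,"wz":0}
  ]
}}

```text
time: 7.45
tool_pos: [0.6358, 0.1383, 0.1694]
tcp_rot: [[-0.432, 0.865, 0.253], [0.749, 0.501, -0.433], [-0.502, 0.003, -0.865]]
force: [5.6, 2.3, 3.6]
finger_gap: 0.0003
gripper_force: 3.0
```

```bash
python3 w.py|head -3
```

```text
7.45 [0.63576304 0.13827956 0.16939437] [5.6 2.3 3.6]
finger 85.34878950554966 0.16602631658128877
post [363. 195.] 153.7; post [237. 211.] -87.0; post [243. 277.] -25.8; post [316. 304.] 33.9;
```

{"name": "play_rows", "arguments": {
  "deltas": [
    {"hand":0,"tx":0,"ty":0,"tz":0,"wx":0,"wy":0,"wz":0},
    {"hand":0,"tx":0,"ty":0,"tz":0,"wx":0,"wy":0,"wz":0},
    {"hand":0,"tx":0,"ty":0,"tz":0,"wx":0,"wy":0,"wz":0},
    {"hand":0,"tx":0,"ty":0,"tz":0,"wx":0,"wy":0,"wz":0}
  ]
}}

```text
time: 7.9
tool_pos: [0.6359, 0.1375, 0.1664]
tcp_rot: [[-0.433, 0.866, 0.25], [0.749, 0.5, -0.434], [-0.501, -0.001, -0.865]]
force: [0.3, 0.2, 0.3]
finger_gap: 0.0001
gripper_force: 0.0
```

```bash
python3 w.py
```

```text
7.9 [0.63587343 0.13749671 0.16640027] [0.3 0.2 0.3]
finger 85.2886345762543 0.1652550928934078
post [362. 194.] 154.6; post [237. 212.] -86.2; post [243. 278.] -24.9; post [317. 304.] 34.7; 
t [-0.015  0.022  0.006] w [ 0. -0. -0.] dist 0.027
t [-0.008  0.013  0.002] w [ 0. -0. -0.] dist 0.016
t [-0.002  0.004 -0.002] w [ 0. -0. -0.] dist 0.005
t [ 0.004 -0.006 -0.005] w [ 0. -0. -0.] dist 0.008
t [ 0.009 -0.016 -0.008] w [ 0. -0. -0.] dist 0.02
t [ 0.013 -0.026 -0.011] w [ 0. -0. -0.] dist 0.031
t [ 0.017 -0.037 -0.013] w [ 0. -0. -0.] dist 0.043
t [ 0.021 -0.051 -0.015] w [ 0. -0. -0.] dist 0.057
t [ 0.023 -0.065 -0.017] w [ 0. -0. -0.] dist 0.071
t [ 0.025 -0.08  -0.018] w [ 0. -0. -0.] dist 0.085
t [ 0.026 -0.094 -0.018] w [ 0. -0. -0.] dist 0.099
t [ 0.025 -0.109 -0.018] w [ 0. -0. -0.] dist 0.113
t [ 0.024 -0.123 -0.017] w [ 0. -0. -0.] dist 0.126
t [ 0.021 -0.137 -0.015] w [ 0. -0. -0.] dist 0.14
t [ 0.019 -0.146 -0.014] w [ 0. -0. -0.] dist 0.148
t [ 0.016 -0.154 -0.012] w [ 0. -0. -0.] dist 0.155
t [ 0.013 -0.162 -0.011] w [ 0. -0. -0.] dist 0.163
t [ 0.01  -0.17  -0.009] w [ 0. -0. -0.] dist 0.17
t [ 0.006 -0.178 -0.007] w [ 0. -0. -0.] dist 0.178
```

{"name": "play_rows", "arguments": {
  "deltas": [
    {"hand":0,"tx":0.004,"ty":-0.006,"tz":-0.005,"wx":0,"wy":0,"wz":0},
    {"hand":0,"tx":0.009,"ty":-0.016,"tz":-0.008,"wx":0,"wy":0,"wz":0},
    {"hand":0,"tx":0.013,"ty":-0.026,"tz":-0.011,"wx":0,"wy":0,"wz":0},
    {"hand":0,"tx":0.017,"ty":-0.037,"tz":-0.013,"wx":0,"wy":0,"wz":0},
    {"hand":0,"tx":0.019,"ty":-0.044,"tz":-0.014,"wx":0,"wy":0,"wz":0},
    {"hand":0,"tx":0.021,"ty":-0.051,"tz":-0.015,"wx":0,"wy":0,"wz":0},
    {"hand":0,"tx":0.022,"ty":-0.058,"tz":-0.016,"wx":0,"wy":0,"wz":0},
    {"hand":0,"tx":0.023,"ty":-0.065,"tz":-0.017,"wx":0,"wy":0,"wz":0},
    {"hand":0,"tx":0.024,"ty":-0.072,"tz":-0.017,"wx":0,"wy":0,"wz":0},
    {"hand":0,"tx":0.025,"ty":-0.08,"tz":-0.018,"wx":0,"wy":0,"wz":0},
    {"hand":0,"tx":0.026,"ty":-0.087,"tz":-0.018,"wx":0,"wy":0,"wz":0},
    {"hand":0,"tx":0.026,"ty":-0.094,"tz":-0.018,"wx":0,"wy":0,"wz":0},
    {"hand":0,"tx":0.025,"ty":-0.102,"tz":-0.018,"wx":0,"wy":0,"wz":0},
    {"hand":0,"tx":0.025,"ty":-0.109,"tz":-0.018,"wx":0,"wy":0,"wz":0},
    {"hand":0,"tx":0.024,"ty":-0.116,"tz":-0.017,"wx":0,"wy":0,"wz":0},
    {"hand":0,"tx":0.024,"ty":-0.123,"tz":-0.017,"wx":0,"wy":0,"wz":0},
    {"hand":0,"tx":0.021,"ty":-0.137,"tz":-0.015,"wx":0,"wy":0,"wz":0},
    {"hand":0,"tx":0.019,"ty":-0.146,"tz":-0.014,"wx":0,"wy":0,"wz":0},
    {"hand":0,"tx":0.016,"ty":-0.154,"tz":-0.012,"wx":0,"wy":0,"wz":0},
    {"hand":0,"tx":0.016,"ty":-0.154,"tz":-0.012,"wx":0,"wy":0,"wz":0}
  ]
}}

```text
time: 9.95
tool_pos: [0.492, 0.0769, 0.1691]
tcp_rot: [[-0.433, 0.866, 0.25], [0.749, 0.5, -0.435], [-0.502, -0.001, -0.865]]
force: [0.0, 0.7, 0.1]
finger_gap: 0.0
gripper_force: 0.0
```

```bash
python3 w.py
```

```text
9.95 [0.49199878 0.0769125  0.16910493] [0.  0.7 0.1]
finger 141.3746571187668 0.16678675191991582
post [303. 175.] -152.3; post [367. 199.] 148.3; post [241. 207.] -92.2; post [375. 264.] 87.9; post [239. 272.] -31.1; post [308. 304.] 28.5; 
t [-0.031  0.176  0.018] w [ 0. -0. -0.] dist 0.18
t [-0.024  0.168  0.014] w [ 0. -0. -0.] dist 0.17
t [-0.018  0.158  0.01 ] w [ 0. -0. -0.] dist 0.16
t [-0.012  0.149  0.007] w [ 0. -0. -0.] dist 0.149
t [-0.007  0.139  0.004] w [ 0. -0. -0.] dist 0.139
t [-0.002  0.128  0.001] w [ 0. -0. -0.] dist 0.128
t [ 0.001  0.117 -0.001] w [ 0. -0. -0.] dist 0.117
t [ 0.005  0.103 -0.003] w [ 0. -0. -0.] dist 0.104
t [ 0.008  0.089 -0.005] w [ 0. -0. -0.] dist 0.09
t [ 0.009  0.075 -0.006] w [ 0. -0. -0.] dist 0.076
t [ 0.01   0.06  -0.006] w [ 0. -0. -0.] dist 0.061
t [ 0.009  0.046 -0.005] w [ 0. -0. -0.] dist 0.047
t [ 0.008  0.031 -0.005] w [ 0. -0. -0.] dist 0.033
t [ 0.005  0.017 -0.003] w [ 0. -0. -0.] dist 0.018
t [ 0.003  0.009 -0.002] w [ 0. -0. -0.] dist 0.009
t [ 0.  0. -0.] w [ 0. -0. -0.] dist 0.001
t [-0.002 -0.008  0.001] w [ 0. -0. -0.] dist 0.008
t [-0.006 -0.016  0.003] w [ 0. -0. -0.] dist 0.017
t [-0.009 -0.023  0.005] w [ 0. -0. -0.] dist 0.026
```

{"name": "play_rows", "arguments": {
  "deltas": [
    {"hand":0,"tx":-0.001,"ty":-0.004,"tz":0.001,"wx":0,"wy":0,"wz":0},
    {"hand":0,"tx":-0.002,"ty":-0.008,"tz":0.001,"wx":0,"wy":0,"wz":0},
    {"hand":0,"tx":-0.004,"ty":-0.012,"tz":0.002,"wx":0,"wy":0,"wz":0},
    {"hand":0,"tx":-0.006,"ty":-0.017,"tz":0.003,"wx":0,"wy":0,"wz":0},
    {"hand":0,"tx":-0.006,"ty":-0.017,"tz":0.003,"wx":0,"wy":0,"wz":0},
    {"hand":0,"tx":-0.006,"ty":-0.017,"tz":0.003,"wx":0,"wy":0,"wz":0},
    {"hand":0,"tx":-0.006,"ty":-0.017,"tz":0.003,"wx":0,"wy":0,"wz":0}
  ]
}}

```text
time: 10.7
tool_pos: [0.4811, 0.0633, 0.1694]
tcp_rot: [[-0.433, 0.866, 0.25], [0.749, 0.5, -0.434], [-0.501, -0.001, -0.865]]
force: [0.0, 0.3, -0.2]
finger_gap: 0.0002
gripper_force: 0.0
```

```bash
python3 w.py|head -3; python3 - <<'E'
from h import *
import pickle
c=pickle.load(open("c0.pkl","rb"))["side"]
V=cv2.cvtColor(c["image"],cv2.COLOR_RGB2HSV)[...,2]
n,l,st,ce=cv2.connectedComponentsWithStats((V<45).astype(np.uint8))
for i in range(1,n):
    if 50<st[i,4]<90:
        w=onz(c,*ce[i],.171);d=w[:2]-C
        if abs(np.hypot(*d)-.165)<.006: print("post0",ce[i].round(1),np.degrees(np.arctan2(d[1],d[0])).round(1),end="; ")
E
```

```text
10.7 [0.48111948 0.0633237  0.16935104] [ 0.   0.3 -0.2]
finger 147.33236744365198 0.16770951265472434
post [362. 194.] 154.1; post [237. 212.] -86.3; post [378. 258.] 93.5; post [243. 277.] -25.5; post [317. 304.] 34.4; 
post0 [360.5 192.4] 156.5; post0 [236.2 214.3] -84.1; post0 [378.8 255.2] 95.9; post0 [244.5 279.4] -23.1; post0 [320.2 302.8] 36.7;
```

{"name": "play_rows", "arguments": {
  "deltas": [
    {"hand":0,"tx":-0.002,"ty":-0.003,"tz":0.001,"wx":0,"wy":0,"wz":0},
    {"hand":0,"tx":-0.003,"ty":-0.006,"tz":0.002,"wx":0,"wy":0,"wz":0},
    {"hand":0,"tx":-0.003,"ty":-0.006,"tz":0.002,"wx":0,"wy":0,"wz":0},
    {"hand":0,"tx":-0.003,"ty":-0.006,"tz":0.002,"wx":0,"wy":0,"wz":0}
  ]
}}

```text
time: 11.15
tool_pos: [0.4776, 0.0571, 0.1691]
tcp_rot: [[-0.433, 0.866, 0.25], [0.749, 0.5, -0.435], [-0.501, -0.001, -0.865]]
force: [-1.0, 0.1, -0.5]
finger_gap: -0.0001
gripper_force: 0.0
```

```bash
python3 w.py|head -3
```

```text
11.15 [0.47763702 0.05707004 0.16910067] [-1.   0.1 -0.5]
finger 149.77805930381953 0.16741808990475449
post [361. 193.] 156.3; post [236. 214.] -84.2; post [379. 255.] 96.0; post [244. 279.] -23.1; post [320. 303.] 36.3;
```

```bash
cat > g.py <<'E'
from h import *
s=arm.state();print(s["time"],s["tool_pos"],s["joint_positions"].round(2))
G=rot(38,186.3);z=G[:,2];P=s["tcp_rot"]
def gp(b=0,x=0,y=0,zz=.195): return np.array([disc(.125,186.3,0)[0]+x,disc(.125,186.3,0)[1]+y,zz])+.0187*z-b*z
E
cat > w2.py <<'E'
from g import *
print(gp(.17),gp())
rows([((.46,.13,.30),P),((.36,.12,.36),G),(gp(.17),G)])
E
python3 w2.py
```

```text
11.2 [0.47767167 0.05714867 0.16908586] [-0.21  0.75 -0.54  2.06  1.2   0.97 -1.12]
[ 0.40546783 -0.05113849  0.31422603] [ 0.50949822 -0.03965343  0.1802642 ]
t [-0.003  0.021 -0.149] w [0. 0. 0.] dist 0.151
t [ 0.002 -0.071 -0.222] w [-37.2  -7.  -55. ] dist 0.233
t [-0.123 -0.117 -0.097] w [-37.2  -7.  -55. ] dist 0.195
```

{"name": "play_rows", "arguments": {
  "deltas": [
    {"hand":0,"tx":-0.003,"ty":0.021,"tz":-0.149,"wx":0,"wy":0,"wz":0},
    {"hand":0,"tx":-0.003,"ty":0.021,"tz":-0.149,"wx":0,"wy":0,"wz":0},
    {"hand":0,"tx":-0.003,"ty":0.021,"tz":-0.149,"wx":0,"wy":0,"wz":0},
    {"hand":0,"tx":0.002,"ty":-0.071,"tz":-0.222,"wx":-37.2,"wy":-7,"wz":-55},
    {"hand":0,"tx":0.002,"ty":-0.071,"tz":-0.222,"wx":-37.2,"wy":-7,"wz":-55},
    {"hand":0,"tx":0.002,"ty":-0.071,"tz":-0.222,"wx":-37.2,"wy":-7,"wz":-55},
    {"hand":0.085,"tx":0.002,"ty":-0.071,"tz":-0.222,"wx":-37.2,"wy":-7,"wz":-55},
    {"hand":0.085,"tx":0.002,"ty":-0.071,"tz":-0.222,"wx":-37.2,"wy":-7,"wz":-55},
    {"hand":0.085,"tx":0.002,"ty":-0.071,"tz":-0.222,"wx":-37.2,"wy":-7,"wz":-55},
    {"hand":0.085,"tx":0.002,"ty":-0.071,"tz":-0.222,"wx":-37.2,"wy":-7,"wz":-55},
    {"hand":0.085,"tx":-0.123,"ty":-0.117,"tz":-0.097,"wx":-37.2,"wy":-7,"wz":-55},
    {"hand":0.085,"tx":-0.123,"ty":-0.117,"tz":-0.097,"wx":-37.2,"wy":-7,"wz":-55},
    {"hand":0.085,"tx":-0.123,"ty":-0.117,"tz":-0.097,"wx":-37.2,"wy":-7,"wz":-55},
    {"hand":0.085,"tx":-0.123,"ty":-0.117,"tz":-0.097,"wx":-37.2,"wy":-7,"wz":-55},
    {"hand":0.085,"tx":-0.123,"ty":-0.117,"tz":-0.097,"wx":-37.2,"wy":-7,"wz":-55}
  ]
}}

```text
time: 12.7
tool_pos: [0.392, 0.0507, 0.347]
tcp_rot: [[-0.791, -0.093, 0.604], [-0.076, 0.996, 0.053], [-0.607, -0.004, -0.795]]
force: [0.6, -0.3, 0.7]
finger_gap: 0.0851
gripper_force: 0.0
```

```bash
cat > w3.py <<'E'
from g import *
rows([(gp(.17),G),(gp(.05),G),(gp(),G)])
p,Rt=s["tool_pos"],s["tcp_rot"]
a=snap("side","s1.png");b=snap("wrist","w1.png")
T=np.array(b["T_tool_cam"]);b["R"]=(Rt@T[:3,:3]).T;b["t"]=-b["R"]@(p+Rt@T[:3,3])
for n,c,zs in(("side",a,(.218,.203)),("wrist",b,(.218,.203))):
    hsv=cv2.cvtColor(c["image"],cv2.COLOR_RGB2HSV);H,S,V=[hsv[...,i].astype(int) for i in range(3)]
    m=((H<6)|(H>174))&(S>150)&(V>70);k,l,st,ce=cv2.connectedComponentsWithStats(m.astype(np.uint8))
    for i in range(1,k):
        if 40<st[i,4]<9000: print(n,st[i],onz(c,*(st[i,:2]+st[i,2:4]/2),.211).round(4))
E
python3 w3.py; python3 -c "
import cv2,numpy as np
cv2.imwrite('pics/pair.png',np.hstack([cv2.resize(cv2.imread('pics/'+f),(400,300)) for f in('s1.png','w1.png')]))"
```

```text
12.7 [0.39202534 0.05068401 0.3469579 ] [ 0.65  0.16 -1.15  2.44  1.59  0.36 -0.25]
t [ 0.017 -0.103  0.029] w [-0.8 -0.7 -0.6] dist 0.108
t [ 0.016 -0.101  0.149] w [-0.8 -0.7 -0.6] dist 0.18
t [ 0.015 -0.1    0.199] w [-0.8 -0.7 -0.6] dist 0.223
side [  55   39  106  108 6857] [ 0.4637 -0.6805  0.211 ]
side [311 167  28  25 268] [ 0.4964 -0.0363  0.211 ]
side [ 435  247   87  110 5805] [0.6448 0.3559 0.211 ]
wrist [ 553  109   87   95 1192] [0.4097 0.2509 0.211 ]
wrist [ 163  177   79   61 2479] [ 0.4973 -0.0369  0.211 ]
```

View pics/pair.png

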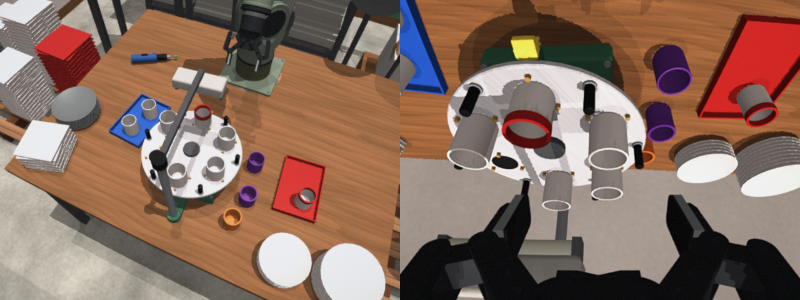

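```bash
sed -i 's/rot(38,186.3)/rot(33,186.3)/' g.py; cat > w3.py <<'E'
from g import *
D=dict(y=.003)
print(gp(.10,**D),gp(**D),np.abs(s["tcp_rot"]-G).max())
rows([(gp(.15,**D),G),(gp(.10,**D),G),(gp(.05,**D),G),(gp(**D),G)])
E
python3 w3.py
```

```text
12.8 [0.39222692 0.04800853 0.34615007] [ 0.66  0.16 -1.15  2.44  1.59  0.36 -0.25]
[ 0.45404313 -0.04277573  0.26318392] [ 0.50817812 -0.03679917  0.17931686] 0.061498186180227954
t [ 0.004 -0.096  0.049] w [-0.9  4.2 -1. ] dist 0.108
t [ 0.008 -0.096  0.099] w [-0.9  4.2 -1. ] dist 0.138
t [ 0.011 -0.095  0.149] w [-0.9  4.2 -1. ] dist 0.177
t [ 0.015 -0.094  0.199] w [-0.9  4.2 -1. ] dist 0.22
```

{"name": "play_rows", "arguments": {
  "deltas": [
    {"hand":0.085,"tx":0.008,"ty":-0.096,"tz":0.099,"wx":-0.9,"wy":4.2,"wz":-1},
    {"hand":0.085,"tx":0.008,"ty":-0.096,"tz":0.099,"wx":-0.9,"wy":4.2,"wz":-1},
    {"hand":0.085,"tx":0.008,"ty":-0.096,"tz":0.099,"wx":-0.9,"wy":4.2,"wz":-1},
    {"hand":0.085,"tx":0.008,"ty":-0.096,"tz":0.099,"wx":-0.9,"wy":4.2,"wz":-1},
    {"hand":0.085,"tx":0.008,"ty":-0.096,"tz":0.099,"wx":-0.9,"wy":4.2,"wz":-1}
  ]
}}

```text
time: 13.3
tool_pos: [0.4539, -0.0391, 0.2627]
tcp_rot: [[-0.833, -0.115, 0.54], [-0.096, 0.993, 0.064], [-0.544, 0.001, -0.839]]
force: [-0.3, 0.8, 0.9]
finger_gap: 0.0853
gripper_force: 0.0
```

```bash
python3 w3.py
```

```text
13.3 [ 0.45394889 -0.03908432  0.26268615] [ 0.73  0.52 -1.04  2.4   1.93  0.47 -0.26]
[ 0.45404313 -0.04277573  0.26318392] [ 0.50817812 -0.03679917  0.17931686] 0.005729534257334912
t [ 0.    -0.003 -0.051] w [ 0.2 -0.   0.2] dist 0.051
t [ 0.    -0.004 -0.001] w [ 0.2 -0.   0.2] dist 0.004
t [-0.    -0.004  0.049] w [ 0.2 -0.   0.2] dist 0.05
t [-0.    -0.004  0.099] w [ 0.2 -0.   0.2] dist 0.099
```

{"name": "play_rows", "arguments": {
  "deltas": [
    {"hand":0.085,"tx":0,"ty":-0.003,"tz":0,"wx":0,"wy":0,"wz":0},
    {"hand":0.085,"tx":0,"ty":-0.003,"tz":0.025,"wx":0,"wy":0,"wz":0},
    {"hand":0.085,"tx":0,"ty":-0.003,"tz":0.05,"wx":0,"wy":0,"wz":0},
    {"hand":0.085,"tx":0,"ty":-0.003,"tz":0.075,"wx":0,"wy":0,"wz":0},
    {"hand":0.085,"tx":0,"ty":-0.003,"tz":0.098,"wx":0,"wy":0,"wz":0},
    {"hand":0.085,"tx":0,"ty":-0.003,"tz":0.098,"wx":0,"wy":0,"wz":0},
    {"hand":0.085,"tx":0,"ty":-0.003,"tz":0.098,"wx":0,"wy":0,"wz":0}
  ]
}}

```text
time: 14.0
tool_pos: [0.5073, -0.0361, 0.1827]
tcp_rot: [[-0.832, -0.116, 0.543], [-0.098, 0.993, 0.062], [-0.547, -0.002, -0.837]]
force: [0.9, 0.0, -0.1]
finger_gap: 0.0851
gripper_force: 0.0
```

```bash
cat > w4.py <<'E'
from g import *
print(s["force"].round(1),s["finger_gap"])
rows([(gp(y=.003),G)])
snap("wrist","w2.png");snap("side","s2.png")
import cv2
a=cv2.imread('pics/s2.png')[120:330,200:480];cv2.imwrite('pics/pair2.png',np.hstack([cv2.resize(a,(400,300)),cv2.resize(cv2.imread('pics/w2.png'),(400,300))]))
E
python3 w4.py
```

```text
14.0 [ 0.50734079 -0.03613979  0.18265363] [ 0.62  0.81 -1.04  2.38  2.12  0.74 -0.38]
[ 0.9  0.  -0.1] 0.08512709670380784
t [ 0.001 -0.001  0.003] w [0.1 0.1 0.4] dist 0.004
```

View pics/pair2.png

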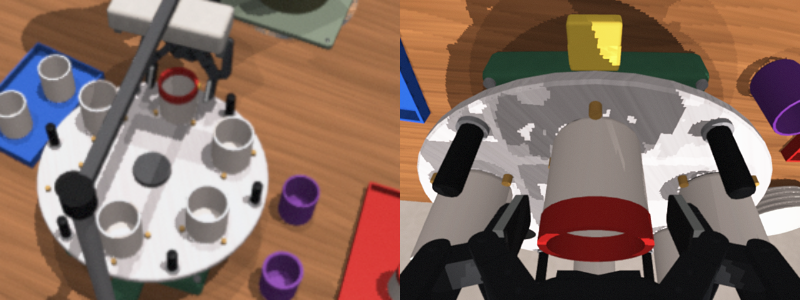

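The cup stands in the front nest, centred between the open pads. Wrist view: cup at (597,240), pads at about (515,235) and (685,235). Closing.

{"name": "play_rows", "arguments": {
  "deltas": [
    {"hand":0.05,"tx":0,"ty":0,"tz":0,"wx":0,"wy":0,"wz":0},
    {"hand":0.05,"tx":0,"ty":0,"tz":0,"wx":0,"wy":0,"wz":0},
    {"hand":0.05,"tx":0,"ty":0,"tz":0,"wx":0,"wy":0,"wz":0},
    {"hand":0.05,"tx":0,"ty":0,"tz":0,"wx":0,"wy":0,"wz":0},
    {"hand":0.05,"tx":0,"ty":0,"tz":0,"wx":0,"wy":0,"wz":0}
  ]
}}

```text
time: 14.6
tool_pos: [0.5077, -0.0368, 0.1827]
tcp_rot: [[-0.831, -0.116, 0.544], [-0.098, 0.993, 0.062], [-0.548, -0.002, -0.837]]
force: [-12.6, -3.9, 24.8]
finger_gap: 0.0616
gripper_force: 58.3
```

```bash
cat > w5.py <<'E'
from g import *
P=s["tcp_rot"];p=s["tool_pos"]
e=np.array([np.cos(np.radians(186.3)),np.sin(np.radians(186.3)),0])
u=np.array([0,0,1.])
print(p)
rows([(p+.005*u,P),(p+.03*u,P),(p+.03*u+.05*e,P),(p+.04*u+.1*e,P)])
E
python3 w5.py
```

```text
14.6 [ 0.50768265 -0.03675126  0.18267432] [ 0.62  0.81 -1.04  2.38  2.12  0.75 -0.38]
[ 0.50768265 -0.03675126  0.18267432]
t [-0.003 -0.    -0.004] w [0. 0. 0.] dist 0.005
t [-0.016 -0.    -0.025] w [0. 0. 0.] dist 0.03
t [ 0.025  0.    -0.052] w [0. 0. 0.] dist 0.058
t [ 0.062  0.001 -0.088] w [0. 0. 0.] dist 0.108
```

{"name": "play_rows", "arguments": {
  "deltas": [
    {"hand":0.05,"tx":-0.003,"ty":0,"tz":-0.004,"wx":0,"wy":0,"wz":0},
    {"hand":0.05,"tx":-0.006,"ty":0,"tz":-0.009,"wx":0,"wy":0,"wz":0},
    {"hand":0.05,"tx":-0.009,"ty":0,"tz":-0.014,"wx":0,"wy":0,"wz":0},
    {"hand":0.05,"tx":-0.009,"ty":0,"tz":-0.03,"wx":0,"wy":0,"wz":0},
    {"hand":0.05,"tx":-0.009,"ty":0,"tz":-0.05,"wx":0,"wy":0,"wz":0},
    {"hand":0.05,"tx":-0.009,"ty":0,"tz":-0.08,"wx":0,"wy":0,"wz":0},
    {"hand":0.05,"tx":-0.009,"ty":0,"tz":-0.1,"wx":0,"wy":0,"wz":0},
    {"hand":0.05,"tx":-0.009,"ty":0,"tz":-0.1,"wx":0,"wy":0,"wz":0}
  ]
}}

```text
time: 15.4
tool_pos: [0.4605, -0.0423, 0.2723]
tcp_rot: [[-0.831, -0.115, 0.545], [-0.098, 0.993, 0.06], [-0.548, -0.003, -0.836]]
force: [1.4, -0.7, -2.3]
finger_gap: 0.0618
gripper_force: 65.9
```

```bash
cat > w6.py <<'E'
from g import *
T=rot(33,206.3);L=np.array([.010,.001])
q=Ro.from_euler('z',20,degrees=True).as_matrix()[:2,:2]@L
tp=np.r_[np.array([.469,.377])+q,.0407]
print(tp,s["force"].round(1),s["finger_gap"])
P=s["tcp_rot"]
rows([((.455,.1,.285),P),(tp+[0,-.02,.2],T),(tp+[0,0,.06],T),(tp+[0,0,.01],T)])
E
python3 w6.py
```

```text
15.4 [ 0.4605222  -0.04227275  0.2722605 ] [ 0.73  0.49 -1.01  2.37  1.88  0.42 -0.19]
[0.47805491 0.38135989 0.0407    ] [ 1.4 -0.7 -2.3] 0.06179293212105037
t [-0.016  0.142 -0.005] w [0. 0. 0.] dist 0.143
t [-0.037  0.399  0.06 ] w [-10.9   0.2 -16.4] dist 0.405
t [0.038 0.419 0.178] w [-10.9   0.2 -16.4] dist 0.457
t [0.066 0.42  0.22 ] w [-10.9   0.2 -16.4] dist 0.478
```

{"name": "play_rows", "arguments": {
  "deltas": [
    {"hand":0.05,"tx":-0.003,"ty":0.025,"tz":-0.001,"wx":0,"wy":0,"wz":0},
    {"hand":0.05,"tx":-0.007,"ty":0.06,"tz":-0.002,"wx":0,"wy":0,"wz":0},
    {"hand":0.05,"tx":-0.011,"ty":0.1,"tz":-0.004,"wx":0,"wy":0,"wz":0},
    {"hand":0.05,"tx":-0.016,"ty":0.142,"tz":-0.005,"wx":0,"wy":0,"wz":0},
    {"hand":0.05,"tx":-0.037,"ty":0.399,"tz":0.06,"wx":-10.9,"wy":0.2,"wz":-16.4},
    {"hand":0.05,"tx":-0.037,"ty":0.399,"tz":0.06,"wx":-10.9,"wy":0.2,"wz":-16.4},
    {"hand":0.05,"tx":-0.037,"ty":0.399,"tz":0.06,"wx":-10.9,"wy":0.2,"wz":-16.4},
    {"hand":0.05,"tx":-0.037,"ty":0.399,"tz":0.06,"wx":-10.9,"wy":0.2,"wz":-16.4},
    {"hand":0.05,"tx":-0.037,"ty":0.399,"tz":0.06,"wx":-10.9,"wy":0.2,"wz":-16.4},
    {"hand":0.05,"tx":-0.037,"ty":0.399,"tz":0.06,"wx":-10.9,"wy":0.2,"wz":-16.4},
    {"hand":0.05,"tx":-0.037,"ty":0.399,"tz":0.06,"wx":-10.9,"wy":0.2,"wz":-16.4},
    {"hand":0.05,"tx":-0.037,"ty":0.399,"tz":0.06,"wx":-10.9,"wy":0.2,"wz":-16.4}
  ]
}}

```text
time: 16.6
tool_pos: [0.4781, 0.3616, 0.2389]
tcp_rot: [[-0.754, -0.443, 0.485], [-0.371, 0.896, 0.242], [-0.542, 0.003, -0.84]]
force: [-0.9, -0.5, -0.8]
finger_gap: 0.0617
gripper_force: 66.4
```

```bash
cat >> w6.py <<'E'
a=snap("side","s3.png");snap("wrist","w3.png")
cv2.imwrite('pics/pair3.png',np.hstack([cv2.resize(cv2.imread('pics/s3.png')[150:390,250:570],(400,300)),cv2.resize(cv2.imread('pics/w3.png'),(400,300))]))
E
python3 w6.py
```

```text
16.6 [0.4780705  0.36155419 0.23891186] [-0.24  0.75 -1.01  2.01  1.6   0.85 -0.2 ]
[0.47805491 0.38135989 0.0407    ] [-0.9 -0.5 -0.8] 0.061704429312477015
t [ 0.089 -0.224 -0.113] w [0. 0. 0.] dist 0.267
t [-0.001 -0.    -0.002] w [ 0.1 -0.2 -0.1] dist 0.002
t [0.068 0.017 0.121] w [ 0.1 -0.2 -0.1] dist 0.14
t [0.095 0.017 0.163] w [ 0.1 -0.2 -0.1] dist 0.189
```

View pics/pair3.png

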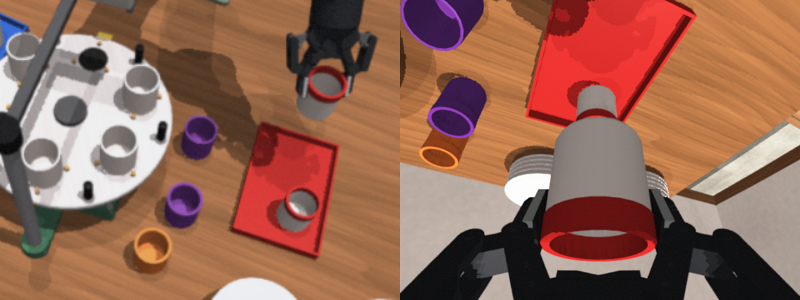

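The cup hangs upright in the grip above the free half of the tray. Lowering it.

{"name": "play_rows", "arguments": {
  "deltas": [
    {"hand":0.05,"tx":0.017,"ty":0.005,"tz":0.03,"wx":0,"wy":0,"wz":0},
    {"hand":0.05,"tx":0.035,"ty":0.01,"tz":0.06,"wx":0,"wy":0,"wz":0},
    {"hand":0.05,"tx":0.053,"ty":0.014,"tz":0.09,"wx":0,"wy":0,"wz":0},
    {"hand":0.05,"tx":0.068,"ty":0.017,"tz":0.121,"wx":0,"wy":0,"wz":0},
    {"hand":0.05,"tx":0.082,"ty":0.017,"tz":0.142,"wx":0,"wy":0,"wz":0},
    {"hand":0.05,"tx":0.095,"ty":0.017,"tz":0.163,"wx":0,"wy":0,"wz":0},
    {"hand":0.05,"tx":0.095,"ty":0.017,"tz":0.163,"wx":0,"wy":0,"wz":0},
    {"hand":0.05,"tx":0.095,"ty":0.017,"tz":0.163,"wx":0,"wy":0,"wz":0}
  ]
}}

```text
time: 17.5
tool_pos: [0.4786, 0.381, 0.0521]
tcp_rot: [[-0.754, -0.442, 0.486], [-0.37, 0.897, 0.243], [-0.543, 0.003, -0.84]]
force: [-0.4, 0.1, -1.7]
finger_gap: 0.0614
gripper_force: 66.5
```

```bash
cat > w7.py <<'E'
from g import *
T=rot(33,206.3);P=s["tcp_rot"];p=s["tool_pos"]
print(s["force"].round(1),s["finger_gap"])
rows([(p+[0,0,-d],P) for d in(.003,.006,.009,.012,.015)])
a=snap("side","s4.png")
print(Ro.from_matrix(P.T@T).as_rotvec(degrees=True))
E
python3 w7.py
```

```text
17.5 [0.47862127 0.38096338 0.05206958] [-0.35  1.15 -0.91  2.09  2.12  1.05 -0.63]
[-0.4  0.1 -1.7] 0.061448098644050986
t [ 0.002 -0.     0.003] w [0. 0. 0.] dist 0.003
t [ 0.003 -0.     0.005] w [0. 0. 0.] dist 0.006
t [ 0.005 -0.     0.008] w [0. 0. 0.] dist 0.009
t [ 0.007 -0.     0.01 ] w [0. 0. 0.] dist 0.012
t [ 0.008 -0.     0.013] w [0. 0. 0.] dist 0.015
[ 0.14219435 -0.09016064 -0.13782492]
```

{"name": "play_rows", "arguments": {
  "deltas": [
    {"hand":0.05,"tx":0.002,"ty":0,"tz":0.003,"wx":0,"wy":0,"wz":0},
    {"hand":0.05,"tx":0.003,"ty":0,"tz":0.005,"wx":0,"wy":0,"wz":0},
    {"hand":0.05,"tx":0.004,"ty":0,"tz":0.006,"wx":0,"wy":0,"wz":0},
    {"hand":0.05,"tx":0.005,"ty":0,"tz":0.008,"wx":0,"wy":0,"wz":0},
    {"hand":0.05,"tx":0.005,"ty":0,"tz":0.008,"wx":0,"wy":0,"wz":0}
  ]
}}

```text
time: 18.05
tool_pos: [0.4785, 0.3814, 0.0417]
tcp_rot: [[-0.753, -0.443, 0.486], [-0.371, 0.896, 0.243], [-0.543, 0.003, -0.84]]
force: [-0.3, 0.4, -2.2]
finger_gap: 0.0612
gripper_force: 66.5
```

{"name": "play_rows", "arguments": {
  "deltas": [
    {"hand":0.05,"tx":0.0005,"ty":0,"tz":0.0008,"wx":0,"wy":0,"wz":0},
    {"hand":0.05,"tx":0.001,"ty":0,"tz":0.0017,"wx":0,"wy":0,"wz":0},
    {"hand":0.05,"tx":0.001,"ty":0,"tz":0.0017,"wx":0,"wy":0,"wz":0}
  ]
}}

```text
time: 18.35
tool_pos: [0.4786, 0.3816, 0.0409]
tcp_rot: [[-0.752, -0.444, 0.487], [-0.371, 0.896, 0.244], [-0.545, 0.003, -0.839]]
force: [-6.5, -6.6, 16.9]
finger_gap: 0.0615
gripper_force: 68.3
```

Foot contact. Releasing, then backing off along the tool axis.

{"name": "play_rows", "arguments": {
  "deltas": [
    {"hand":0.05,"tx":-0.0005,"ty":0,"tz":-0.0008,"wx":0,"wy":0,"wz":0},
    {"hand":0.066,"tx":-0.0005,"ty":0,"tz":-0.0008,"wx":0,"wy":0,"wz":0},
    {"hand":0.085,"tx":-0.0005,"ty":0,"tz":-0.0008,"wx":0,"wy":0,"wz":0},
    {"hand":0.085,"tx":-0.0005,"ty":0,"tz":-0.0008,"wx":0,"wy":0,"wz":0},
    {"hand":0.085,"tx":-0.0005,"ty":0,"tz":-0.0008,"wx":0,"wy":0,"wz":0}
  ]
}}

```text
time: 18.85
tool_pos: [0.4786, 0.3815, 0.0409]
tcp_rot: [[-0.753, -0.443, 0.486], [-0.37, 0.896, 0.243], [-0.543, 0.003, -0.839]]
force: [0.1, -0.8, -0.4]
finger_gap: 0.0848
gripper_force: 0.0
```

{"name": "play_rows", "arguments": {
  "deltas": [
    {"hand":0.085,"tx":0,"ty":0,"tz":-0.02,"wx":0,"wy":0,"wz":0},
    {"hand":0.085,"tx":0,"ty":0,"tz":-0.05,"wx":0,"wy":0,"wz":0},
    {"hand":0.085,"tx":0,"ty":0,"tz":-0.09,"wx":0,"wy":0,"wz":0},
    {"hand":0.085,"tx":0,"ty":0,"tz":-0.14,"wx":0,"wy":0,"wz":0},
    {"hand":0.085,"tx":-0.04,"ty":0,"tz":-0.2,"wx":0,"wy":0,"wz":0},
    {"hand":0.085,"tx":-0.04,"ty":0,"tz":-0.2,"wx":0,"wy":0,"wz":0},
    {"hand":0.085,"tx":-0.04,"ty":0,"tz":-0.2,"wx":0,"wy":0,"wz":0}
  ]
}}

```text
time: 19.55
tool_pos: [0.412, 0.3483, 0.234]
tcp_rot: [[-0.751, -0.443, 0.49], [-0.369, 0.897, 0.245], [-0.548, 0.004, -0.837]]
force: [0.7, 0.1, -0.6]
finger_gap: 0.0853
gripper_force: 0.0
```

```bash
python3 w.py|head -3; python3 - <<'E'
from h import *
a=cv2.imread('pics/b.png')[140:360,170:540];cv2.imwrite('pics/fin.png',cv2.resize(a,(740,440)))
E
```

```text
19.55 [0.41200929 0.34827412 0.23396298] [ 0.7  0.1 -0.6]
finger 119.25175386365571 0.4303521811731708
post [361. 193.] 156.1; post [236. 214.] -84.1; post [379. 255.] 95.8; post [244. 279.] -23.1; post [320. 303.] 36.4;
```

View pics/fin.png

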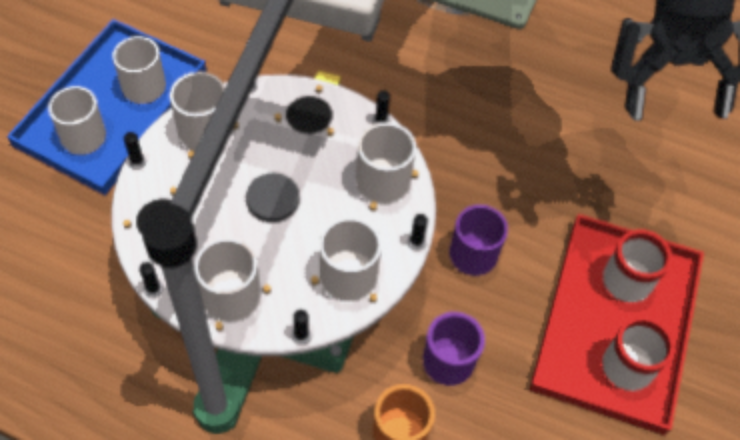

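```bash
python3 - <<'E'
from h import *
th=np.radians(4.3);t0=np.array([.529,.3815]);R=np.array([[np.cos(th),np.sin(th)],[-np.sin(th),np.cos(th)]])
c=arm.camera("side")
for p in((491,267.5),(491.5,313)):
    w=onz(c,*p,.076);print(w,R@(w[:2]-t0))
# tray inner floor corners via top rim corners picked: 
hsv=cv2.cvtColor(c["image"],cv2.COLOR_RGB2HSV);H,S,V=[hsv[...,i].astype(int) for i in range(3)]
m=(((H<6)|(H>174))&(S>150)&(V>70)).astype(np.uint8);m[:,:400]=0;m=cv2.morphologyEx(m,cv2.MORPH_OPEN,np.ones((3,3)))
ct=max(cv2.findContours(m,0,2)[0],key=cv2.contourArea);h=cv2.approxPolyDP(cv2.convexHull(ct),6,True)[:,0]
for p in h: print(p,onz(c,*p,.022)[:2].round(3))
E
```

```text
[0.47302198 0.37723745 0.076     ] [-5.61400515e-02 -5.33883666e-05]
[0.5842942 0.4076392 0.076    ] [0.05709843 0.02191973]
[458 248] [0.418 0.294]
[521 266] [0.402 0.452]
[502 356] [0.647 0.466]
[436 335] [0.66  0.315]
```

The taped cup is at (-56, 0) mm in the tray frame, upright, and the old reject hasn't moved. The disc is on its click and the arm is clear, so I'm handing in.

```bash
python3 -c "
from station import arm
print(arm.hand_in())"
```

```text
the job is handed in; nothing more can be done
None
```

I handed the job in at about 20 s: the taped cup clicked in at the front, and now stands upright in the free half of the red tray; the lamp was not struck, the disc is on a click and the other cups look unmoved, though the hand-in gave no verdict.

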